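# Push a sample board out over the drip tray

## Task

Push the orange-and-white sample board along the raised coating stand so that exactly its white end band hangs out over the drip tray, the colour border level with the stand's edge, and its long side lies flat against the aluminium fence. Only push or drag it with the fingers, keeping it flat on the stand: do not pick it up, tip it or let it fall. Leave all the other things where they stand.

Things in the scene. Friction and masses are not known exactly. Their poses are not given: they have to be found in the camera images.
- stand: Fixed raised stand, grey flat top 50 mm above the table. Origin on the table surface; x points across the top to the drip-tray edge, y to the fence, z up. The top spans x -200 to +160 mm, y -120 to +120 mm. The fence runs along the whole +y side: inner face at y = +105 mm, 15 mm wide, 12 mm higher than the top. A white tray 18 mm high stands on the table at x 165 to 265 mm.
- stand_edge (a point): Middle of the stand's drip-tray edge (x = 160 mm, y = 0 in the stand's frame), at the height of the top; axes as the stand's. A black line 5 mm wide runs along the top just inside this edge.
- board: Loose flat board, 160 mm long, 100 mm wide, 8 mm thick, about 90 g, orange with a white band 40 mm wide across one end. Origin at the centre of its underside; x runs along its length to the white end, y across, z up. It starts flat on the stand, white end towards the drip-tray edge within about 15 degrees, clear of the fence; a light push slides it.
- board_line (a point): Middle of the border between orange and white, on the board's underside: 40 mm from the board's origin towards the white end, 40 mm from the white end itself.
- jar: Bystander: small paint jar with yellow cap, 38 mm across, 52 mm high, standing on the stand's rear corner away from the fence. Origin at the centre of its underside, as for all bystanders.
- pear_a: Bystander: orange model pear, 48 mm across, 63 mm high, standing on the stand near the drip-tray edge, away from the fence.
- pear_b: Bystander: another orange pear of the same size, standing on the table to the robot's left.
- pear_c: Bystander: another orange pear of the same size, standing on the table to the right, beyond the drip tray.
- tape: Bystander: blue tape roll lying flat on the table to the left, 90 mm across, 25 mm high.
- brush: Bystander: paint brush lying on the table to the right, wooden handle.
- bottle: Bystander: bottle with a blue cap, 60 mm across, 170 mm high, standing on the table to the right, beyond the drip tray.
There are look-alikes about, which are no part of the job. Of the things like the board, leave any that is black; of the rest the smaller one is meant.

How it is judged:
By the outcome, as a careful person would: the job done as asked, in the order asked, and still so for the second after the job is handed in, with the robot touching nothing.
It also fails if it takes over 69 s, if anything falls off the work surface, if the arm or the gripper's body presses on something with over 40 N, if the wrist force passes 120 N, or if a joint passes its speed limit or range.

## Robot

A 7-joint arm with a two-finger parallel gripper is mounted at the origin on the work surface. World frame = base frame: x ahead of the robot, y to its left, z up, the work surface at z = 0. Lengths are in m, angles in rad, forces in N, time in s.
With the tool pointing down it reaches from about 0.4 to 0.85 m from the base axis. Payload 4.5 kg.
Tool frame: the origin (TCP) lies on the mounting face of the last link; the fingertips stand 166 mm ahead of it and the grasp point (between the pads) lies 147 mm ahead of it; y points along the fingers, z is the direction in which the jaws open and shut, and the axes are right-handed (so a half turn about y gives the same grasp; the last joint's range is limited). The gripper opens to 88 mm and grips with 3 to 60 N. Pads are 18 mm wide; open, the fingers measure 123 mm over their backs; the gripper's body (75 mm by 187 mm) begins 45 mm behind the grasp point.
Start: joints at [-1.159, 0.689, -0.195, 1.565, 0.157, 0.902, -0.215], TCP at [0.231, 0.581, 0.405] pointing down, gripper open.
Joint ranges: [-3.01, 3.01], [-0.46, 2.08], [-1.47, 1.51], [0.13, 2.56], [-1, 4.14], [0.04, 2.09], [-2.66, 2.66]. Speed limits (rad/s): [2.57, 2.57, 3.14, 3.14, 3.14, 3.14, 3.14].

## Interface

Orientations are given as a unit quaternion [x, y, z, w].
In Python, from plant import r gives the robot as it stands.
- The arm moves only by the tool arm_command, never from a script. Its argument "deltas" is a list of rows, each an object of numbers: "dx", "dy", "dz": the shift along the tool's x, y, z each as a share of 1000 mm, from -1 to 1; "wx", "wy", "wz": the turn, a rotation vector about the tool's x, y, z each as a share of 45 degrees, from -1 to 1. In form: [{"dx": .., "dy": .., "dz": .., "wx": .., "wy": .., "wz": ..}, ...]. A call has exactly 5 rows; each row is the pose to reach, as a shift and turn from the pose commanded when the call began, along the tool's axes at that moment; what a row does not reach only later rows make up. A row lasts 1/10 s, in which the tool goes at most 50 mm and 8.59 degrees, less where a joint would pass 70% of its speed; a pose out of reach is approached as far as the arm can. A call with a number of a shift or a turn outside -1 to 1 is refused whole. A call with a gripper value outside its range is refused whole. "claw" is the opening, from -1 (shut) to 1 (fully open), set as the call begins (left out, the last holds). The fingers move at their own pace and stop on an object; "grip_force" is the grip in N (left out, the last holds). Time passes only in rows, so rows that repeat a pose let the fingers close, or fill a call up. It gives the time, the measured TCP pose, the force and the opening at its end, in the units of the state.
- r.get_state(): the state, without advancing time (a new reading comes with each control period).
- r.snapshot(name): name is "scene" or "top" or "wrist"; returns the picture (420x560x3 uint8, red, green, blue); there is no depth.
- r.get_calibration(name): a dict with "vertical_fov" (degrees; the focal length in pixels is half the picture's height over the tangent of half this angle, whatever the lens; pixels are square), "cx", "cy" (the principal point, pixels), "R" (3x3) and "t" (3): a world point X has camera coordinates R X + t. Camera axes: x right, y down, z forward; pixel columns grow to the right and rows downward; lengths in m; the calibration is good to about 2 mm. A picture is of the moment at which its call begins: read the wrist's pose just before it. get_calibration takes no time and is no camera call; for the wrist camera it gives the pose at the moment of the call.
- r.finish_job(): hands the job in, once; it reports no verdict.
The state is a dict: "clock": time; "q": joint angles; "qd": joint speeds; "joint_torque": joint torques, N m; "tool_pos": TCP position; "eef_rot": TCP orientation; "contact_force": force on the tool from outside, world axes, zero at the start; "moment": the same for the moment, N m; "opening": opening from 0.0 (shut) to 1.0 (fully open).
Only numpy, scipy, OpenCV 4.12 (cv2) and the standard library are available. Lean on these libraries where they do the work, as an engineer would, in place of code of your own. Each camera call takes 0.05 s, during which the arm holds its last target.

## Working session

There is one attempt and no reset: what is moved stays moved. The work goes in short steps, Python scripts to look and compute and a tool call to move; the robot and the scene stay as the last step left them, time stands still between calls to the robot, and variables do not carry over. Pictures are saved under pics/ and viewed, and the job is handed in when it is done.

Besides the shell and the picture viewer there is one more tool, called after "Emit:" as name([rows], argument=value, ...), one row to a line, values as JSON. arm_command: Moves the arm, as the interface text tells. Shift numbers are shares of 1000 mm and turn numbers shares of 45 degrees, none past 1 either way. Its arguments: {"type":"object","properties":{"deltas":{"type":"array","items":{"type":"object","properties":{"dx":{"type":"number","minimum":-1,"maximum":1},"dy":{"type":"number","minimum":-1,"maximum":1},"dz":{"type":"number","minimum":-1,"maximum":1},"wx":{"type":"number","minimum":-1,"maximum":1},"wy":{"type":"number","minimum":-1,"maximum":1},"wz":{"type":"number","minimum":-1,"maximum":1}}}},"claw":{"type":"number"},"grip_force":{"type":"number"}},"required":["deltas"]}

```bash
ls; mkdir -p pics
python3 - <<'E'
from plant import r
import cv2
s=r.get_state(); print({k:s[k] for k in ('clock','tool_pos','eef_rot','opening','contact_force')})
for n in ('scene','top'):
    im=r.snapshot(n); cv2.imwrite(f'pics/{n}0.png',im[:,:,::-1])
    c=r.get_calibration(n); print(n,c)
E
```

```text
pics
{'clock': 0.0, 'tool_pos': array([0.23045859, 0.58061528, 0.40392708]), 'eef_rot': array([ 0.69516462, -0.13281355,  0.13267039, -0.69390581]), 'opening': 1.0018908686999182, 'contact_force': array([-0.20594599,  0.8235462 , -0.35425192])}
scene {'vertical_fov': 54.46365922611124, 'cx': 289.58401337704015, 'cy': 203.7284308461269, 'R': array([[-0.13875372,  0.99011039,  0.02070784],
       [ 0.6762878 ,  0.1100085 , -0.72837692],
       [-0.7234516 , -0.08706055, -0.68486367]]), 't': array([ 0.03483118, -0.22481912,  1.45555749])}
top {'vertical_fov': 45.6091701528987, 'cx': 280.62325425378947, 'cy': 202.98843754218402, 'R': array([[-0.0085416 , -0.99983351, -0.01612431],
       [-0.99724048,  0.00970643, -0.07360177],
       [ 0.07374602,  0.01545113, -0.99715735]]), 't': array([0.02707466, 0.41724939, 1.31038012])}
```

View pics/scene0.png

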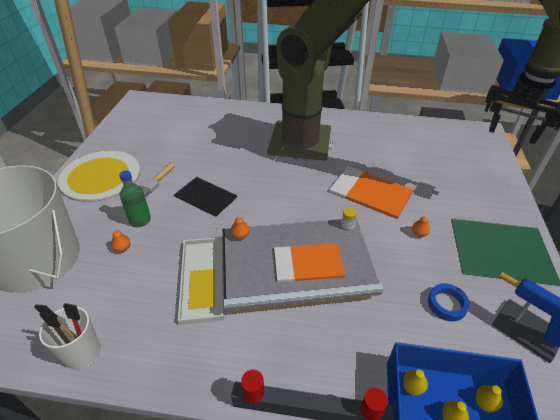

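View pics/top0.png

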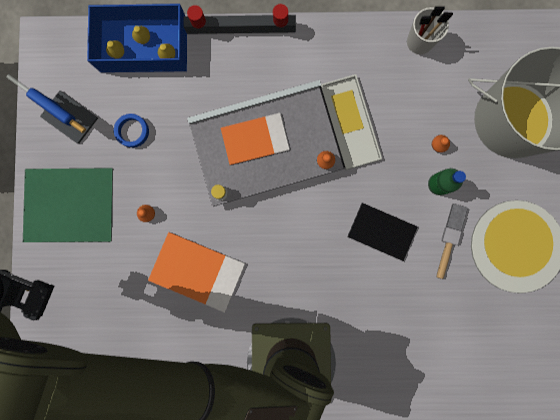

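The top view shows the stand spanning about (190,120)–(345,170) with the board on it at (255,140). The fence is on the far side and the tray is on the right. I'll enlarge that area.

Run:
```python
import cv2
im=cv2.imread('pics/top0.png')
c=im[70:215,180:390]; cv2.imwrite('pics/top0c.png',cv2.resize(c,None,fx=3.8,fy=3.8,interpolation=cv2.INTER_CUBIC))
im=cv2.imread('pics/scene0.png')
c=im[200:330,170:390]; cv2.imwrite('pics/scene0c.png',cv2.resize(c,None,fx=3.6,fy=3.6,interpolation=cv2.INTER_CUBIC))
```

```text
(no output)
```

View pics/top0c.png

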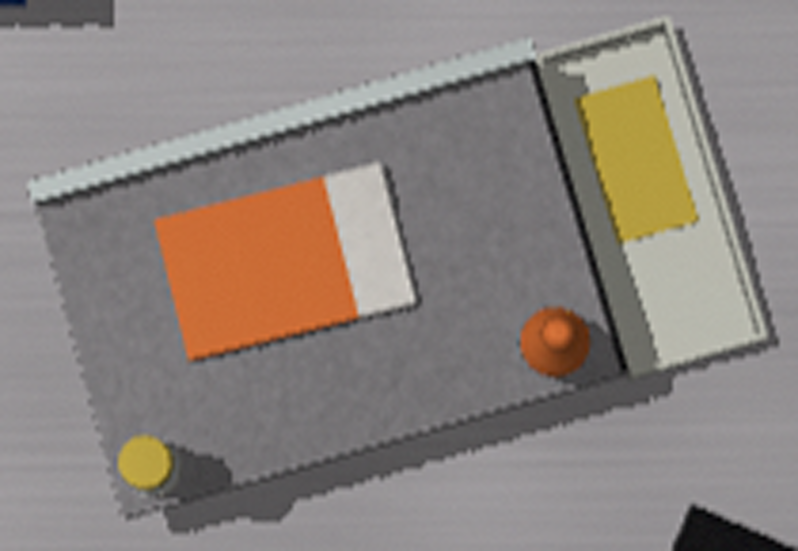

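View pics/scene0c.png

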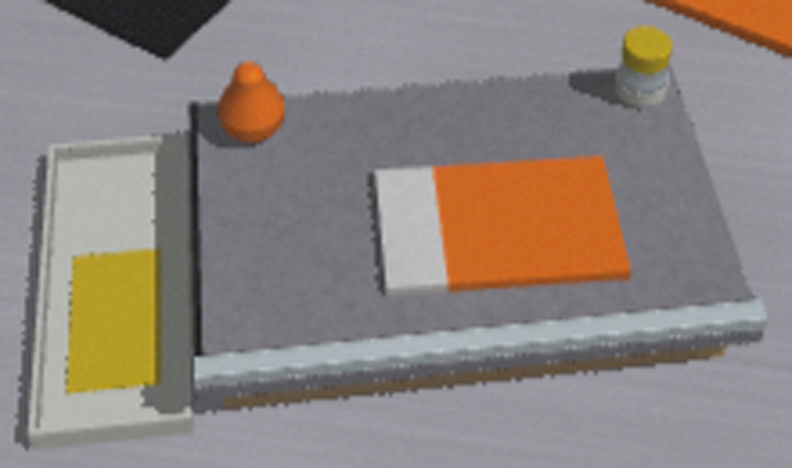

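```bash
cat > h.py <<'E'
import numpy as np, cv2
from scipy.optimize import least_squares
from scipy.spatial.transform import Rotation as Ro
def ray(c,uv,z):
    f=210/np.tan(np.radians(c['vertical_fov']/2)); R=np.array(c['R']);t=np.array(c['t'])
    uv=np.atleast_2d(uv).astype(float)
    d=np.c_[(uv[:,0]-c['cx'])/f,(uv[:,1]-c['cy'])/f,np.ones(len(uv))]@R
    o=-R.T@t
    z=np.broadcast_to(z,(len(uv),))
    return o+d*((z-o[2])/d[:,2])[:,None]
def proj(c,X):
    f=210/np.tan(np.radians(c['vertical_fov']/2)); X=np.atleast_2d(X)@np.array(c['R']).T+np.array(c['t'])
    return np.c_[c['cx']+f*X[:,0]/X[:,2],c['cy']+f*X[:,1]/X[:,2]]
def crop(u,x0,y0,k): return (np.array(u,float)+.5)/k-.5+np.array([x0,y0])
def fit2(local,world):
    def f(p): 
        c,s=np.cos(p[2]),np.sin(p[2]); L=np.array(local)@np.array([[c,s],[-s,c]])
        return (L+p[:2]-world[:,:2]).ravel()
    best=min((least_squares(f,[*world[:,:2].mean(0),a]) for a in(-2,-1,0,1,2,3)),key=lambda r:r.cost)
    return best.x, best.fun.reshape(-1,2)
E
python3 - <<'E'
from h import *
from plant import r
np.set_printoptions(precision=4,suppress=True)
for n,off,S,B in (('top',(180,70,3.8),[(535,42),(30,185),(627,373),(127,516)],[(155,217),(383,162),(416,301),(190,359),(323,177),(356,317)]),
 ('scene',(170,200,3.6),[(197,358),(765,303),(193,103),(668,70)],[(630,272),(386,290),(374,170),(603,157),(448,286),(434,166)])):
    c=r.get_calibration(n)
    W=ray(c,crop(S,*off),[.062,.062,.05,.05] )
    p,e=fit2([(.16,.12),(-.2,.12),(.16,-.12),(-.2,-.12)],W) if n=='top' else fit2([(.16,.12),(-.2,.12),(.16,-.12),(-.2,-.12)],W)
    print(n,'stand',p,np.degrees(p[2]),e*1000)
    b,e=fit2([(-.08,.05),(.08,.05),(.08,-.05),(-.08,-.05),(.04,.05),(.04,-.05)],ray(c,crop(B,*off),.058))
    print('board',b,np.degrees(b[2]),e*1000)
    a=p[2];R=np.array([[np.cos(a),np.sin(a)],[-np.sin(a),np.cos(a)]]);print('in stand',R@(b[:2]-p[:2])*1000,np.degrees(b[2]-p[2]))
E
```

```text
top stand [ 0.5766  0.0389 -1.3019] -74.59491184553465 [[ 2.223   0.4223]
 [ 1.8155  0.685 ]
 [-1.4762 -3.1196]
 [-2.5623  2.0122]]
board [ 0.5841  0.0888 -1.339 ] -76.71771676560705 [[-0.5689  0.424 ]
 [-0.1275  1.2865]
 [-0.893  -0.0171]
 [ 0.5149  1.3763]
 [ 0.6078 -0.9978]
 [ 0.4668 -2.0719]]
in stand [-46.0587  20.5151] -2.122804920072399
scene stand [0.5726 0.0422 4.9804] 285.3537185461023 [[  8.2911  -0.2118]
 [  7.7794   0.9307]
 [ -4.9914  -2.8374]
 [-11.0791   2.1185]]
board [0.5837 0.0911 4.9488] 283.54631595437417 [[ 0.2869  0.6449]
 [-0.728  -0.2981]
 [ 0.4107  0.7474]
 [-0.2339  0.0599]
 [-0.8736 -0.3125]
 [ 1.1379 -0.8416]]
in stand [-44.1722  23.7262] -1.8074025917281493
```

```bash
cat >> h.py <<'E'
ST=np.array([.5766,.0389]); SA=np.radians(-74.6)
def s2w(x,y):
    c,s=np.cos(SA),np.sin(SA); return ST+np.array([c*x-s*y,s*x+c*y])/1000
def w2s(p):
    c,s=np.cos(SA),np.sin(SA); d=np.array(p)[:2]-ST; return np.array([c*d[0]+s*d[1],-s*d[0]+c*d[1]])*1000
def plan(r,x,y,ztip,jaw):
    """jaw: angle deg of jaw dir in stand frame; tip height m"""
    s=r.get_state(); R=Ro.from_quat(s['eef_rot']).as_matrix()
    best=None
    for k in (0,180):
        a=SA+np.radians(jaw+k); zt=np.array([np.cos(a),np.sin(a),0]); yt=np.array([0,0,-1.]); T=np.c_[np.cross(yt,zt),yt,zt]
        w=Ro.from_matrix(R.T@T).as_rotvec(degrees=True)
        if best is None or np.linalg.norm(w)<np.linalg.norm(best): best=w
    t=np.array([*s2w(x,y),ztip+.166]); tip=s['tool_pos']+.166*R[:,1]
    print('clk',round(s['clock'],2),'tip stand',w2s(tip).round(1),'z',tip[2].round(4),'F',s['contact_force'].round(1),'q',np.round(s['q'],2),'jaw in stand',np.degrees(np.arctan2(R[1,2],R[0,2])-SA).round(1),'open',round(s['opening'],2))
    print('d',(R.T@(t-s['tool_pos'])).round(4),'w(/45)',(best/45).round(3))
E
python3 - <<'E'
from h import *
from plant import r
np.set_printoptions(suppress=True)
plan(r,-46,-68,.16,0); plan(r,-46,-68,.16,90)
E
```

```text
clk 0.1 tip stand [-614. -190.] z 0.238 F [-0.3  0.3 -0.5] q [-1.16  0.69 -0.19  1.57  0.16  0.9  -0.22] jaw in stand 143.0 open 1.0
d [ 0.4395  0.0787 -0.38  ] w(/45) [ 0.002 -0.823 -0.001]
clk 0.1 tip stand [-614. -190.] z 0.238 F [-0.3  0.3 -0.5] q [-1.16  0.69 -0.19  1.57  0.16  0.9  -0.22] jaw in stand 143.0 open 1.0
d [ 0.4395  0.0787 -0.38  ] w(/45) [0.002 1.177 0.001]
```

Emit:
arm_command([
  {"dx": 0.033, "dz": -0.0285, "wy": -0.19},
  {"dx": 0.066, "dz": -0.057, "wy": -0.38},
  {"dx": 0.1, "dz": -0.086, "wy": -0.57},
  {"dx": 0.133, "dz": -0.115, "wy": -0.76},
  {"dx": 0.167, "dz": -0.144, "wy": -0.823},
], claw=1)

```text
invalid input at $.deltas[0]: expected keys dx, dy, dz, wx, wy, wz
```

Run:
```python
from h import *
from plant import r
np.set_printoptions(suppress=True)
plan(r,-46,-68,.16,0)
```

```text
clk 0.1 tip stand [-614. -190.] z 0.238 F [-0.3  0.3 -0.5] q [-1.16  0.69 -0.19  1.57  0.16  0.9  -0.22] jaw in stand 143.0 open 1.0
d [ 0.4395  0.0787 -0.38  ] w(/45) [ 0.002 -0.823 -0.001]
```

Emit:
arm_command([
  {"dx": 0.033, "dy": 0, "dz": -0.0285, "wx": 0, "wy": -0.19, "wz": 0},
  {"dx": 0.066, "dy": 0, "dz": -0.057, "wx": 0, "wy": -0.38, "wz": 0},
  {"dx": 0.1, "dy": 0, "dz": -0.086, "wx": 0, "wy": -0.57, "wz": 0},
  {"dx": 0.133, "dy": 0, "dz": -0.115, "wx": 0, "wy": -0.76, "wz": 0},
  {"dx": 0.167, "dy": 0, "dz": -0.144, "wx": 0, "wy": -0.823, "wz": 0},
], claw=1)

```text
clock: 0.6
tool_pos: [0.3332, 0.3837, 0.4044]
eef_rot: [0.701, 0.096, -0.097, -0.7]
contact_force: [0.4, 0.2, 0.1]
opening: 0.996
```

Run:
```python
from h import *
from plant import r
np.set_printoptions(suppress=True)
plan(r,-46,-68,.16,0)
```

```text
clk 0.6 tip stand [-397.1 -143.2] z 0.2384 F [0.4 0.2 0.1] q [-0.68  0.56 -0.41  1.91  0.32  0.74  0.56] jaw in stand 180.3 open 1.0
d [ 0.0736  0.0785 -0.3514] w(/45) [ 0.     0.006 -0.001]
```

Emit:
arm_command([
  {"dx": 0.01, "dy": 0, "dz": -0.045, "wx": 0, "wy": 0, "wz": 0},
  {"dx": 0.02, "dy": 0, "dz": -0.09, "wx": 0, "wy": 0, "wz": 0},
  {"dx": 0.03, "dy": 0, "dz": -0.135, "wx": 0, "wy": 0, "wz": 0},
  {"dx": 0.04, "dy": 0, "dz": -0.18, "wx": 0, "wy": 0, "wz": 0},
  {"dx": 0.05, "dy": 0, "dz": -0.22, "wx": 0, "wy": 0, "wz": 0},
])

```text
clock: 1.1
tool_pos: [0.4399, 0.1842, 0.4045]
eef_rot: [0.701, 0.094, -0.095, -0.701]
contact_force: [0.6, -0.5, 0.5]
opening: 1.003
```

Emit:
arm_command([
  {"dx": 0.008, "dy": 0.01, "dz": -0.045, "wx": 0, "wy": 0, "wz": 0},
  {"dx": 0.016, "dy": 0.03, "dz": -0.09, "wx": 0, "wy": 0, "wz": 0},
  {"dx": 0.022, "dy": 0.05, "dz": -0.12, "wx": 0, "wy": 0, "wz": 0},
  {"dx": 0.024, "dy": 0.065, "dz": -0.131, "wx": 0, "wy": 0, "wz": 0},
  {"dx": 0.024, "dy": 0.078, "dz": -0.131, "wx": 0, "wy": 0, "wz": 0},
])

```text
clock: 1.6
tool_pos: [0.4977, 0.0638, 0.3254]
eef_rot: [0.701, 0.092, -0.093, -0.7]
contact_force: [-0.1, 0.6, 0.9]
opening: 1.001
```

Run:
```python
from h import *
from plant import r
np.set_printoptions(suppress=True)
plan(r,-46,-68,.055,0)
for n in ('top','wrist','scene'):
    cv2.imwrite(f'pics/{n}1.png',r.snapshot(n)[:,:,::-1])
```

```text
clk 1.6 tip stand [-44.8 -69.6] z 0.1594 F [-0.1  0.6  0.9] q [ 0.01  0.67 -0.37  2.    0.45  0.54  1.16] jaw in stand 179.7 open 1.0
d [0.0015 0.1044 0.0012] w(/45) [ 0.002 -0.007 -0.002]
```

View pics/wrist1.png

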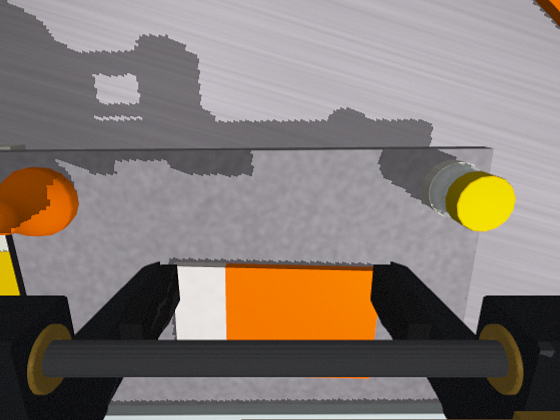

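View pics/scene1.png

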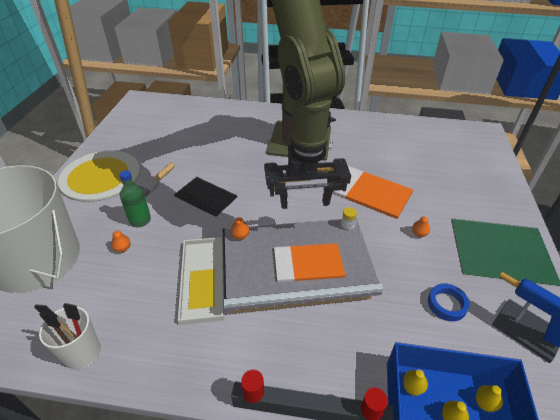

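The wrist view shows the board clear of the fingers (near edge at row 265), with the jar at (470,195) and the pear at (35,200), both clear. I'll lower the tool to 5 mm above the stand.

Emit:
arm_command([
  {"dx": 0, "dy": 0.03, "dz": 0, "wx": 0, "wy": 0, "wz": 0},
  {"dx": 0, "dy": 0.06, "dz": 0, "wx": 0, "wy": 0, "wz": 0},
  {"dx": 0, "dy": 0.08, "dz": 0, "wx": 0, "wy": 0, "wz": 0},
  {"dx": 0, "dy": 0.094, "dz": 0, "wx": 0, "wy": 0, "wz": 0},
  {"dx": 0, "dy": 0.1, "dz": 0, "wx": 0, "wy": 0, "wz": 0},
])

```text
clock: 2.25
tool_pos: [0.4971, 0.0675, 0.2262]
eef_rot: [-0.701, -0.095, 0.095, 0.701]
contact_force: [-0.4, -0.4, 0.3]
opening: 1.0
```

Emit:
arm_command([
  {"dx": 0, "dy": 0.001, "dz": 0, "wx": 0, "wy": 0, "wz": 0},
  {"dx": 0, "dy": 0.002, "dz": 0, "wx": 0, "wy": 0, "wz": 0},
  {"dx": 0, "dy": 0.003, "dz": 0, "wx": 0, "wy": 0, "wz": 0},
  {"dx": 0, "dy": 0.004, "dz": 0, "wx": 0, "wy": 0, "wz": 0},
  {"dx": 0, "dy": 0.004, "dz": 0, "wx": 0, "wy": 0, "wz": 0},
])

```text
clock: 2.75
tool_pos: [0.4972, 0.0667, 0.223]
eef_rot: [-0.701, -0.095, 0.094, 0.701]
contact_force: [0.4, 1.3, -0.8]
opening: 1.004
```

Run:
```python
from h import *
from plant import r
np.set_printoptions(suppress=True)
plan(r,-46,-68,.055,0)
for n in ('wrist','scene'):
    cv2.imwrite(f'pics/{n}2.png',r.snapshot(n)[:,:,::-1])
im=cv2.imread('pics/scene2.png')[170:320,170:390]; cv2.imwrite('pics/scene2c.png',cv2.resize(im,None,fx=3.6,fy=3.6,interpolation=cv2.INTER_CUBIC))
```

```text
clk 2.75 tip stand [-47.9 -69. ] z 0.057 F [ 0.4  1.3 -0.8] q [-0.1   0.85 -0.2   2.06  0.58  0.28  1.04] jaw in stand 180.0 open 1.0
d [ 0.0011  0.002  -0.0019] w(/45) [-0.    -0.     0.001]
```

View pics/wrist2.png

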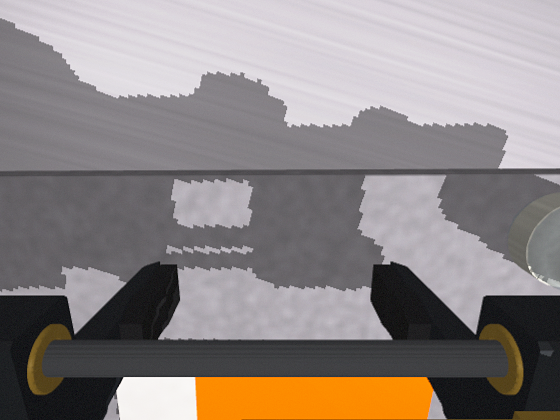

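View pics/scene2c.png

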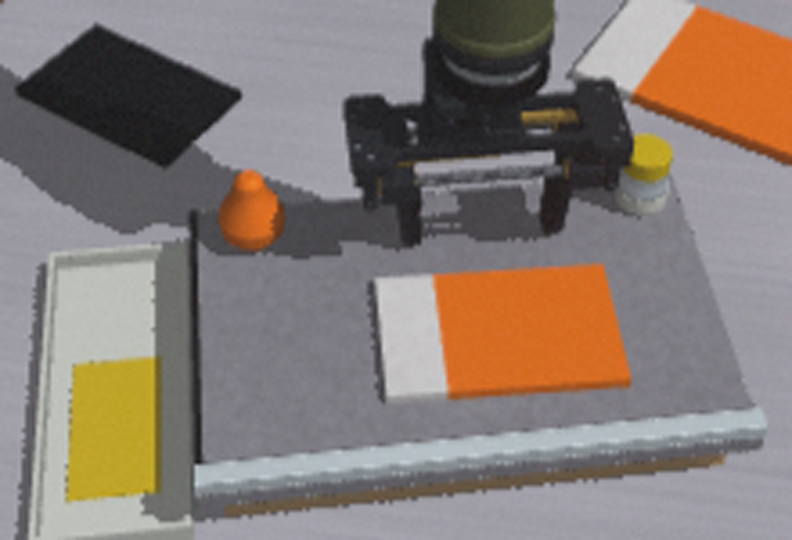

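Emit:
arm_command([
  {"dx": 0, "dy": 0.001, "dz": 0, "wx": 0, "wy": 0, "wz": 0},
  {"dx": 0, "dy": 0.002, "dz": 0, "wx": 0, "wy": 0, "wz": 0},
  {"dx": 0.003, "dy": 0.003, "dz": 0, "wx": 0, "wy": 0, "wz": 0},
  {"dx": 0.01, "dy": 0.003, "dz": 0, "wx": 0, "wy": 0, "wz": 0},
  {"dx": 0.018, "dy": 0.003, "dz": 0, "wx": 0, "wy": 0, "wz": 0},
])

```text
clock: 3.35
tool_pos: [0.5151, 0.0717, 0.2197]
eef_rot: [-0.701, -0.095, 0.095, 0.701]
contact_force: [0.5, 0.5, -1.0]
opening: 1.005
```

Run:
```python
from h import *
from plant import r
np.set_printoptions(suppress=True)
plan(r,-46,-4,.054,0)
```

```text
clk 3.35 tip stand [-48.  -50.5] z 0.0537 F [ 0.5  0.5 -1. ] q [-0.09  0.87 -0.23  2.01  0.57  0.33  1.06] jaw in stand 180.0 open 1.0
d [ 0.0465 -0.0003 -0.0019] w(/45) [-0. -0.  0.]
```

Emit:
arm_command([
  {"dx": 0.006, "dy": 0, "dz": 0, "wx": 0, "wy": 0, "wz": 0},
  {"dx": 0.011, "dy": 0, "dz": 0, "wx": 0, "wy": 0, "wz": 0},
  {"dx": 0.016, "dy": 0, "dz": 0, "wx": 0, "wy": 0, "wz": 0},
  {"dx": 0.021, "dy": 0, "dz": 0, "wx": 0, "wy": 0, "wz": 0},
  {"dx": 0.025, "dy": 0, "dz": 0, "wx": 0, "wy": 0, "wz": 0},
])

```text
clock: 3.85
tool_pos: [0.5389, 0.0782, 0.2197]
eef_rot: [-0.701, -0.095, 0.095, 0.701]
contact_force: [-0.5, -0.2, -0.4]
opening: 1.001
```

```bash
cat > look.py <<'E'
import sys
from h import *
from plant import r
np.set_printoptions(suppress=True)
a=sys.argv
plan(r,*map(float,a[2:6]))
for n in a[6:]:
    im=r.snapshot(n)[:,:,::-1]; 
    if n=='top': im=im[70:215,180:390]
    if n=='scene': im=im[180:330,170:390]
    if n!='wrist': im=cv2.resize(im,None,fx=3.6,fy=3.6,interpolation=cv2.INTER_CUBIC)
    cv2.imwrite(f'pics/{n}{a[1]}.png',im)
E
python3 look.py 3 -46 -4 .054 0 scene
```

```text
clk 3.85 tip stand [-47.9 -25.9] z 0.0537 F [-0.5 -0.2 -0.4] q [-0.07  0.89 -0.26  1.93  0.55  0.39  1.08] jaw in stand 180.0 open 1.0
d [ 0.0219 -0.0003 -0.0019] w(/45) [-0. -0. -0.]
```

View pics/scene3.png

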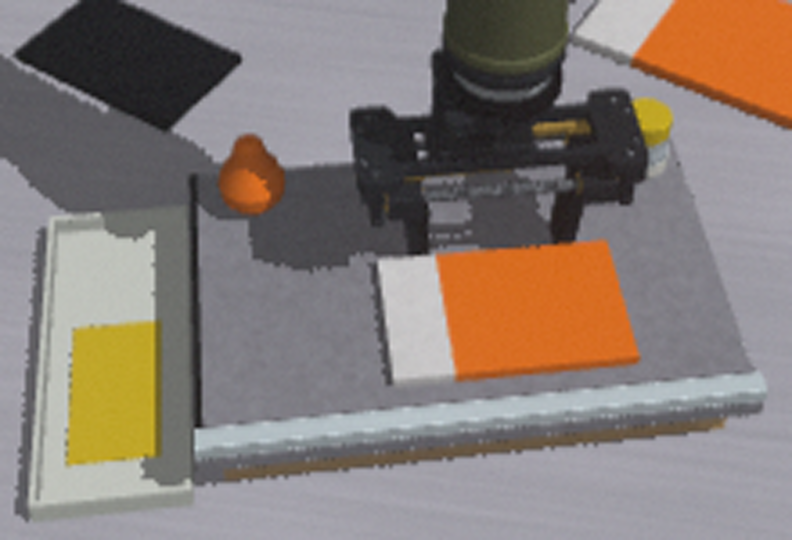

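The board is in contact with both fingers and square to them, and it slides with no measurable force. I'll carry on to the fence.

Emit:
arm_command([
  {"dx": 0.005, "dy": 0, "dz": 0, "wx": 0, "wy": 0, "wz": 0},
  {"dx": 0.009, "dy": 0, "dz": 0, "wx": 0, "wy": 0, "wz": 0},
  {"dx": 0.012, "dy": 0, "dz": 0, "wx": 0, "wy": 0, "wz": 0},
  {"dx": 0.014, "dy": 0, "dz": 0, "wx": 0, "wy": 0, "wz": 0},
  {"dx": 0.016, "dy": 0, "dz": 0, "wx": 0, "wy": 0, "wz": 0},
])

```text
clock: 4.4
tool_pos: [0.5541, 0.0824, 0.2197]
eef_rot: [0.701, 0.095, -0.095, -0.701]
contact_force: [-0.1, 0.3, 0.5]
opening: 1.0
```

Emit:
arm_command([
  {"dx": 0.001, "dy": 0, "dz": 0, "wx": 0, "wy": 0, "wz": 0},
  {"dx": 0.002, "dy": 0, "dz": 0, "wx": 0, "wy": 0, "wz": 0},
  {"dx": 0.003, "dy": 0, "dz": 0, "wx": 0, "wy": 0, "wz": 0},
  {"dx": 0.003, "dy": 0, "dz": 0, "wx": 0, "wy": 0, "wz": 0},
  {"dx": 0.003, "dy": 0, "dz": 0, "wx": 0, "wy": 0, "wz": 0},
])

```text
clock: 4.9
tool_pos: [0.557, 0.0832, 0.2198]
eef_rot: [-0.701, -0.095, 0.095, 0.701]
contact_force: [-0.8, 0.1, -0.6]
opening: 0.997
```

```bash
python3 look.py 4 -46 -4 .054 0 scene top
```

```text
clk 4.9 tip stand [-48.  -7.] z 0.0538 F [-0.8  0.1 -0.6] q [-0.07  0.9  -0.28  1.88  0.54  0.44  1.1 ] jaw in stand 180.0 open 1.0
d [ 0.0031 -0.0002 -0.0019] w(/45) [-0.    -0.     0.001]
```

View pics/scene4.png

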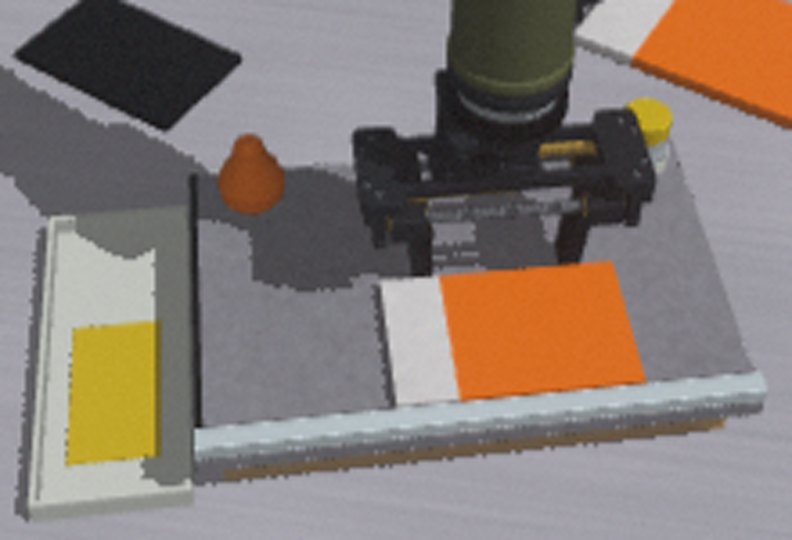

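View pics/top4.png

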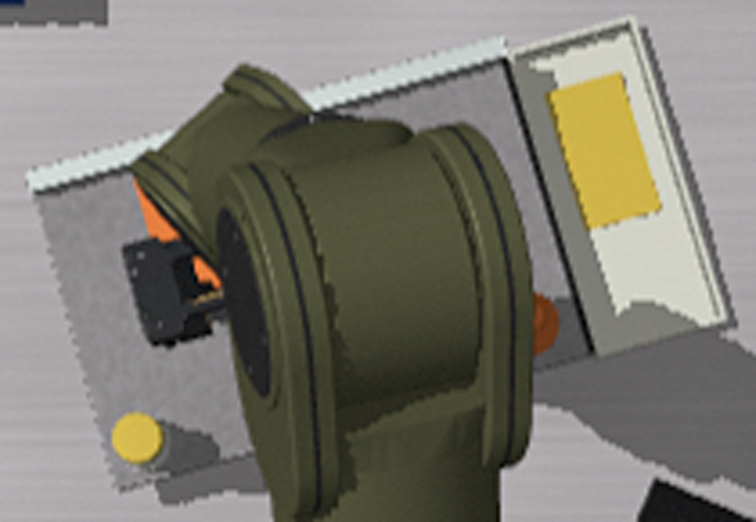

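Nearly at the fence; the board meets the rail visually at about (390–645, 400–382), and there is no contact force yet. I'll close in by small steps.

Emit:
arm_command([
  {"dx": 0.0005, "dy": 0, "dz": 0, "wx": 0, "wy": 0, "wz": 0},
  {"dx": 0.001, "dy": 0, "dz": 0, "wx": 0, "wy": 0, "wz": 0},
  {"dx": 0.0015, "dy": 0, "dz": 0, "wx": 0, "wy": 0, "wz": 0},
  {"dx": 0.002, "dy": 0, "dz": 0, "wx": 0, "wy": 0, "wz": 0},
  {"dx": 0.002, "dy": 0, "dz": 0, "wx": 0, "wy": 0, "wz": 0},
])

```text
clock: 5.5
tool_pos: [0.5589, 0.0837, 0.2197]
eef_rot: [-0.701, -0.095, 0.095, 0.701]
contact_force: [-0.7, -0.7, 1.3]
opening: 0.996
```

Emit:
arm_command([
  {"dx": 0.0004, "dy": 0, "dz": 0, "wx": 0, "wy": 0, "wz": 0},
  {"dx": 0.0008, "dy": 0, "dz": 0, "wx": 0, "wy": 0, "wz": 0},
  {"dx": 0.0012, "dy": 0, "dz": 0, "wx": 0, "wy": 0, "wz": 0},
  {"dx": 0.0015, "dy": 0, "dz": 0, "wx": 0, "wy": 0, "wz": 0},
  {"dx": 0.0015, "dy": 0, "dz": 0, "wx": 0, "wy": 0, "wz": 0},
])

```text
clock: 6.0
tool_pos: [0.5604, 0.0841, 0.2197]
eef_rot: [-0.701, -0.095, 0.095, 0.701]
contact_force: [0.1, -0.2, -1.1]
opening: 0.996
```

Emit:
arm_command([
  {"dx": 0.0004, "dy": 0, "dz": 0, "wx": 0, "wy": 0, "wz": 0},
  {"dx": 0.0008, "dy": 0, "dz": 0, "wx": 0, "wy": 0, "wz": 0},
  {"dx": 0.0012, "dy": 0, "dz": 0, "wx": 0, "wy": 0, "wz": 0},
  {"dx": 0.0015, "dy": 0, "dz": 0, "wx": 0, "wy": 0, "wz": 0},
  {"dx": 0.0015, "dy": 0, "dz": 0, "wx": 0, "wy": 0, "wz": 0},
])

```text
clock: 6.5
tool_pos: [0.5613, 0.0844, 0.2196]
eef_rot: [0.701, 0.094, -0.095, -0.701]
contact_force: [-3.2, -1.2, 2.1]
opening: 1.0
```

```bash
python3 look.py 5 -46 -4 .054 0 scene wrist
```

```text
clk 6.5 tip stand [-47.9  -3. ] z 0.0536 F [-3.2 -1.2  2.1] q [-0.06  0.9  -0.29  1.86  0.53  0.45  1.11] jaw in stand 180.0 open 1.0
d [-0.0013 -0.0004 -0.0019] w(/45) [ 0.    -0.    -0.002]
```

View pics/scene5.png

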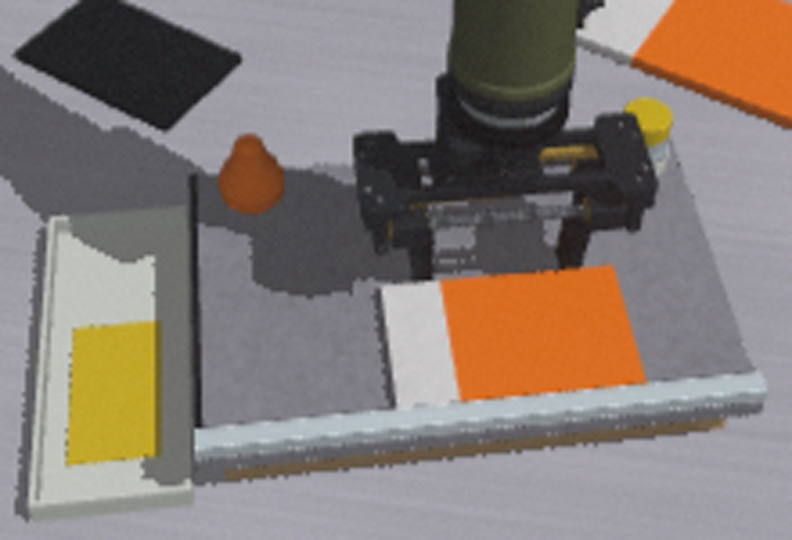

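The force reads 3.4 N toward −y and the board lies along the rail. I'll back off, raise the tool, then go behind the orange end.

Emit:
arm_command([
  {"dx": -0.005, "dy": 0, "dz": 0, "wx": 0, "wy": 0, "wz": 0},
  {"dx": -0.015, "dy": 0, "dz": 0, "wx": 0, "wy": 0, "wz": 0},
  {"dx": -0.025, "dy": -0.02, "dz": 0, "wx": 0, "wy": 0, "wz": 0},
  {"dx": -0.025, "dy": -0.06, "dz": 0, "wx": 0, "wy": 0, "wz": 0},
  {"dx": -0.025, "dy": -0.1, "dz": 0, "wx": 0, "wy": 0, "wz": 0},
])

```text
clock: 7.1
tool_pos: [0.5376, 0.078, 0.3205]
eef_rot: [-0.701, -0.095, 0.095, 0.701]
contact_force: [1.0, -0.2, 1.4]
opening: 0.999
```

```bash
python3 look.py 6 -165 55 .14 90 wrist scene
```

```text
clk 7.1 tip stand [-48.2 -27.2] z 0.1545 F [ 1.  -0.2  1.4] q [ 0.01  0.72 -0.39  1.89  0.45  0.62  1.17] jaw in stand 180.0 open 1.0
d [0.0822 0.0146 0.1169] w(/45) [-0.    -2.     0.001]
```

View pics/wrist6.png

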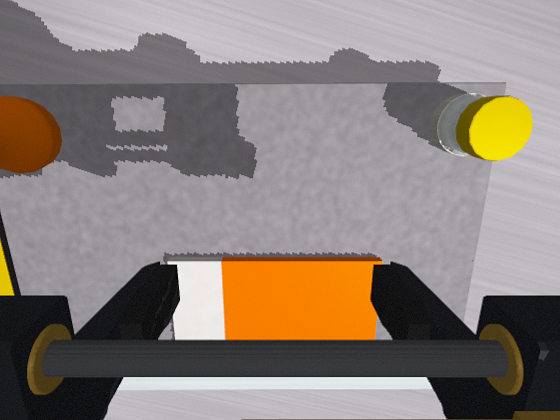

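View pics/scene6.png

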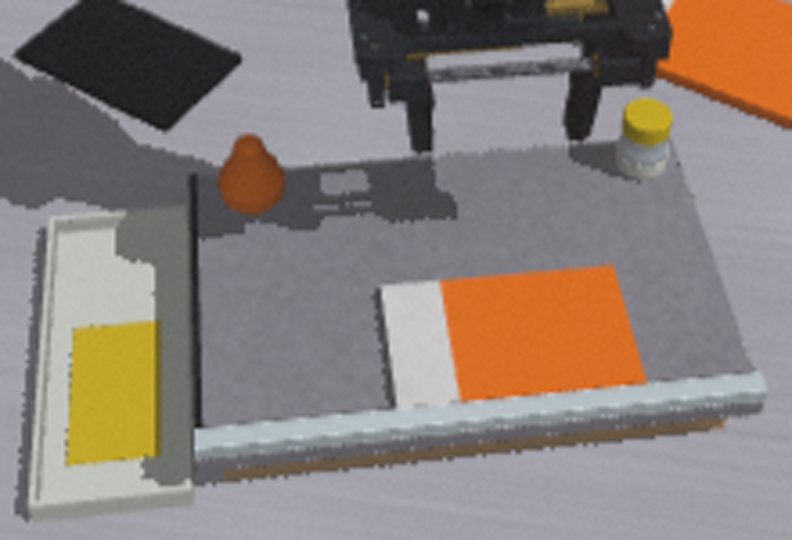

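Emit:
arm_command([
  {"dx": 0.01, "dy": 0, "dz": 0.025, "wx": 0, "wy": 0.18, "wz": 0},
  {"dx": 0.02, "dy": 0, "dz": 0.05, "wx": 0, "wy": 0.36, "wz": 0},
  {"dx": 0.03, "dy": 0, "dz": 0.075, "wx": 0, "wy": 0.54, "wz": 0},
  {"dx": 0.04, "dy": 0, "dz": 0.1, "wx": 0, "wy": 0.72, "wz": 0},
  {"dx": 0.05, "dy": 0, "dz": 0.117, "wx": 0, "wy": 0.9, "wz": 0},
], claw=-0.1)

```text
clock: 7.7
tool_pos: [0.5547, 0.2064, 0.3193]
eef_rot: [-0.689, 0.155, -0.155, 0.691]
contact_force: [0.3, -0.1, 0.4]
opening: 0.569
```

Emit:
arm_command([
  {"dx": 0, "dy": 0, "dz": 0, "wx": 0, "wy": 0.18, "wz": 0},
  {"dx": 0, "dy": 0, "dz": 0, "wx": 0, "wy": 0.36, "wz": 0},
  {"dx": 0, "dy": 0, "dz": 0, "wx": 0, "wy": 0.54, "wz": 0},
  {"dx": 0, "dy": 0, "dz": 0, "wx": 0, "wy": 0.72, "wz": 0},
  {"dx": 0, "dy": 0, "dz": 0, "wx": 0, "wy": 0.9, "wz": 0},
])

```text
clock: 8.2
tool_pos: [0.555, 0.2041, 0.3192]
eef_rot: [-0.593, 0.384, -0.385, 0.594]
contact_force: [-0.5, 0.2, 0.6]
opening: 0.451
```

```bash
python3 look.py 7 -165 55 .14 90
python3 - <<'E'
from h import *
from plant import r
c=r.get_calibration('scene'); o=(170,180,3.6)
W=ray(c,crop([(380,285),(441,281),(612,267),(645,383),(460,400)],*o),.058); print([w2s(w).round(1) for w in W])
W=ray(c,crop([(192,175),(199,425)],*o),.05); print([w2s(w).round(1) for w in W])
E
```

```text
clk 8.2 tip stand [-164.9   23.3] z 0.1532 F [-0.5  0.2  0.6] q [-0.45  0.75  0.03  1.76 -0.03  0.63  0.02] jaw in stand 98.7 open 0.45
d [0.0048 0.0132 0.0315] w(/45) [-0.002  0.193  0.001]
[array([30.4,  5.8]), array([-10.9,   7. ]), array([-128.6,    8. ]), array([-128.8,  103.9]), array([ -9.9, 103.1])]
[array([ 155. , -117.7]), array([153.1,  97.3])]
```

Emit:
arm_command([
  {"dx": 0.005, "dy": 0, "dz": 0.015, "wx": 0, "wy": 0.1, "wz": 0},
  {"dx": 0.005, "dy": 0, "dz": 0.0315, "wx": 0, "wy": 0.193, "wz": 0},
  {"dx": 0.005, "dy": 0.03, "dz": 0.0315, "wx": 0, "wy": 0.193, "wz": 0},
  {"dx": 0.005, "dy": 0.06, "dz": 0.0315, "wx": 0, "wy": 0.193, "wz": 0},
  {"dx": 0.005, "dy": 0.08, "dz": 0.0315, "wx": 0, "wy": 0.193, "wz": 0},
])

```text
clock: 8.7
tool_pos: [0.5852, 0.2124, 0.2373]
eef_rot: [0.564, -0.427, 0.427, -0.563]
contact_force: [0.5, -0.5, -0.9]
opening: 0.448
```

```bash
python3 look.py 8 -165 55 .054 90 scene
```

```text
clk 8.7 tip stand [-164.9   54.3] z 0.0713 F [ 0.5 -0.5 -0.9] q [-0.45  0.91  0.05  1.7  -0.08  0.54 -0.07] jaw in stand 90.3 open 0.45
d [0.     0.0173 0.0006] w(/45) [0.001 0.007 0.001]
```

View pics/scene8.png

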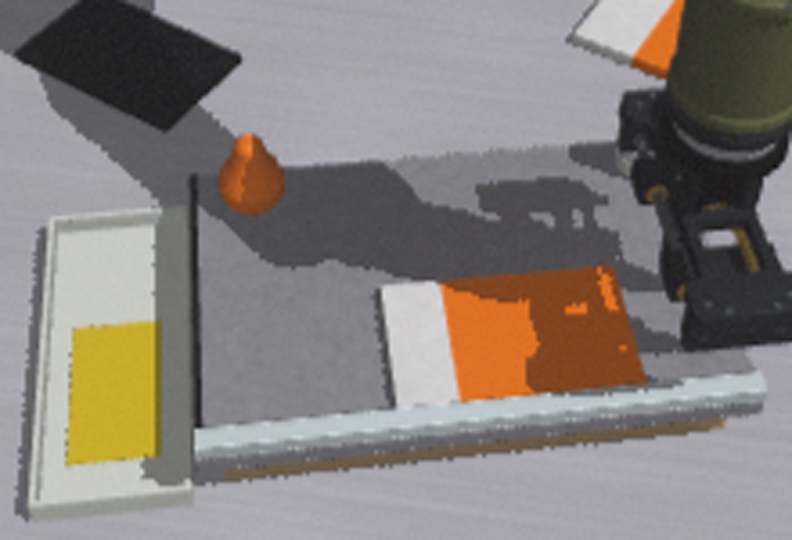

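The gripper is behind the orange end, clear of the rail and the jar. I'll lower and start the push along +x.

Emit:
arm_command([
  {"dx": 0, "dy": 0.008, "dz": 0, "wx": 0, "wy": 0.007, "wz": 0},
  {"dx": 0, "dy": 0.014, "dz": 0, "wx": 0, "wy": 0.007, "wz": 0},
  {"dx": 0, "dy": 0.017, "dz": 0, "wx": 0, "wy": 0.007, "wz": 0},
  {"dx": 0, "dy": 0.0175, "dz": 0, "wx": 0, "wy": 0.007, "wz": 0},
  {"dx": 0.005, "dy": 0.0175, "dz": 0, "wx": 0, "wy": 0.007, "wz": 0},
])

```text
clock: 9.25
tool_pos: [0.5869, 0.2084, 0.2228]
eef_rot: [-0.562, 0.428, -0.428, 0.563]
contact_force: [0.5, -0.6, 0.4]
opening: 0.45
```

Emit:
arm_command([
  {"dx": 0.008, "dy": 0, "dz": 0, "wx": 0, "wy": 0, "wz": 0},
  {"dx": 0.016, "dy": 0, "dz": 0, "wx": 0, "wy": 0, "wz": 0},
  {"dx": 0.022, "dy": 0, "dz": 0, "wx": 0, "wy": 0, "wz": 0},
  {"dx": 0.028, "dy": 0, "dz": 0, "wx": 0, "wy": 0, "wz": 0},
  {"dx": 0.034, "dy": 0, "dz": 0, "wx": 0, "wy": 0, "wz": 0},
])

```text
clock: 9.75
tool_pos: [0.5961, 0.1745, 0.2224]
eef_rot: [-0.562, 0.429, -0.428, 0.563]
contact_force: [0.4, 1.2, 0.1]
opening: 0.449
```

```bash
python3 look.py 9 31 55 .054 90 scene
```

```text
clk 9.75 tip stand [-125.7   54.9] z 0.0564 F [0.4 1.2 0.1] q [-0.38  0.93  0.04  1.7  -0.07  0.51 -0.03] jaw in stand 90.0 open 0.45
d [0.1566 0.0023 0.0002] w(/45) [-0.    -0.    -0.001]
```

View pics/scene9.png

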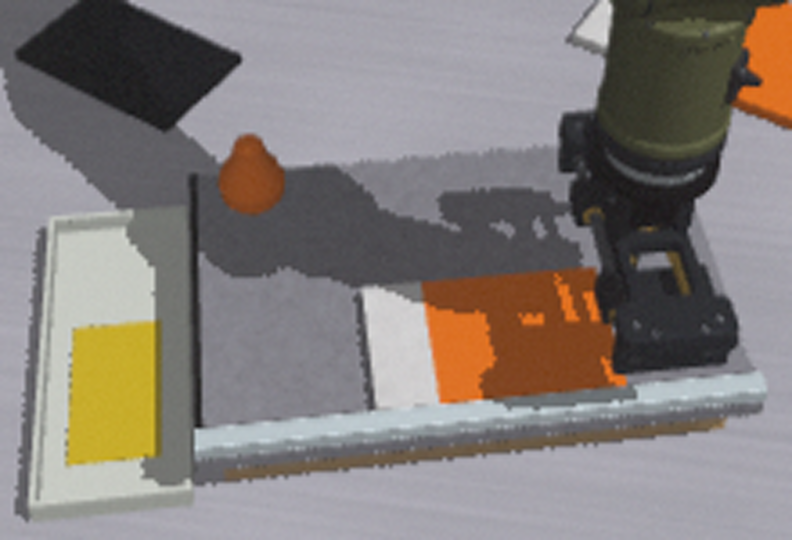

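Emit:
arm_command([
  {"dx": -0.002, "dy": 0.002, "dz": 0, "wx": 0, "wy": 0, "wz": 0},
  {"dx": 0.005, "dy": 0.0025, "dz": 0, "wx": 0, "wy": 0, "wz": 0},
  {"dx": 0.013, "dy": 0.0025, "dz": 0, "wx": 0, "wy": 0, "wz": 0},
  {"dx": 0.021, "dy": 0.0025, "dz": 0, "wx": 0, "wy": 0, "wz": 0},
  {"dx": 0.029, "dy": 0.0025, "dz": 0, "wx": 0, "wy": 0, "wz": 0},
])

```text
clock: 10.3
tool_pos: [0.6038, 0.1458, 0.2196]
eef_rot: [0.562, -0.429, 0.429, -0.562]
contact_force: [-0.2, -0.1, -0.2]
opening: 0.446
```

Emit:
arm_command([
  {"dx": 0.008, "dy": 0, "dz": 0, "wx": 0, "wy": 0, "wz": 0},
  {"dx": 0.016, "dy": 0, "dz": 0, "wx": 0, "wy": 0, "wz": 0},
  {"dx": 0.024, "dy": 0, "dz": 0, "wx": 0, "wy": 0, "wz": 0},
  {"dx": 0.032, "dy": 0, "dz": 0, "wx": 0, "wy": 0, "wz": 0},
  {"dx": 0.04, "dy": 0, "dz": 0, "wx": 0, "wy": 0, "wz": 0},
])

```text
clock: 10.8
tool_pos: [0.6144, 0.1076, 0.2197]
eef_rot: [-0.562, 0.429, -0.429, 0.562]
contact_force: [0.7, 0.4, -0.4]
opening: 0.45
```

```bash
python3 look.py 10 31 55 .054 90 scene
```

```text
clk 10.8 tip stand [-56.3  54.7] z 0.0537 F [ 0.7  0.4 -0.4] q [-0.26  0.94  0.02  1.7  -0.04  0.51  0.06] jaw in stand 90.0 open 0.45
d [ 0.0872 -0.0003  0.0003] w(/45) [-0. -0. -0.]
```

View pics/scene10.png

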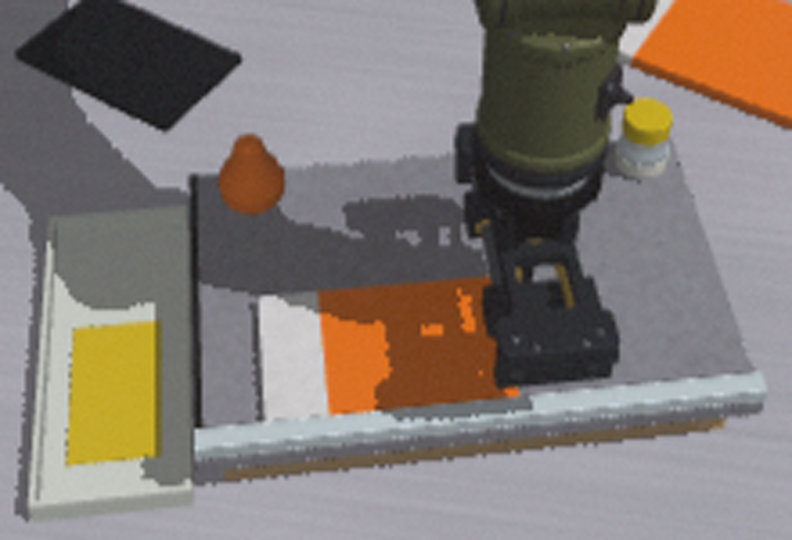

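The board tracks along the rail (border now at x≈325). I'll continue.

Emit:
arm_command([
  {"dx": 0.008, "dy": 0, "dz": 0, "wx": 0, "wy": 0, "wz": 0},
  {"dx": 0.016, "dy": 0, "dz": 0, "wx": 0, "wy": 0, "wz": 0},
  {"dx": 0.024, "dy": 0, "dz": 0, "wx": 0, "wy": 0, "wz": 0},
  {"dx": 0.032, "dy": 0, "dz": 0, "wx": 0, "wy": 0, "wz": 0},
  {"dx": 0.04, "dy": 0, "dz": 0, "wx": 0, "wy": 0, "wz": 0},
])

```text
clock: 11.35
tool_pos: [0.625, 0.069, 0.2197]
eef_rot: [-0.562, 0.429, -0.429, 0.562]
contact_force: [-1.0, 1.2, -0.7]
opening: 0.447
```

Emit:
arm_command([
  {"dx": 0.008, "dy": 0, "dz": 0, "wx": 0, "wy": 0, "wz": 0},
  {"dx": 0.016, "dy": 0, "dz": 0, "wx": 0, "wy": 0, "wz": 0},
  {"dx": 0.022, "dy": 0, "dz": 0, "wx": 0, "wy": 0, "wz": 0},
  {"dx": 0.027, "dy": 0, "dz": 0, "wx": 0, "wy": 0, "wz": 0},
  {"dx": 0.031, "dy": 0, "dz": 0, "wx": 0, "wy": 0, "wz": 0},
])

```text
clock: 11.85
tool_pos: [0.6332, 0.0395, 0.2197]
eef_rot: [-0.562, 0.429, -0.429, 0.562]
contact_force: [0.8, 0.7, 1.0]
opening: 0.45
```

```bash
python3 look.py 11 31 55 .054 90 scene top
```

```text
clk 11.85 tip stand [14.4 54.7] z 0.0537 F [0.8 0.7 1. ] q [-0.14  0.95  0.01  1.66 -0.01  0.53  0.15] jaw in stand 90.0 open 0.45
d [ 0.0165 -0.0003  0.0003] w(/45) [-0. -0. -0.]
```

View pics/scene11.png

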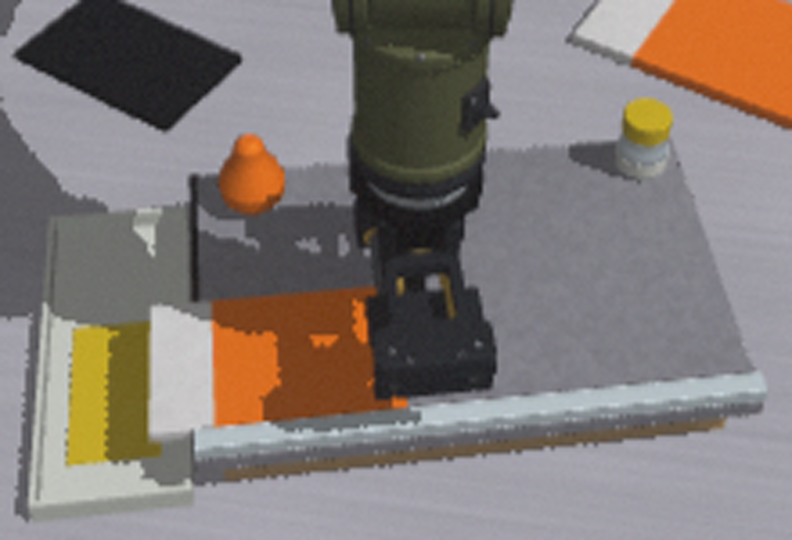

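View pics/top11.png

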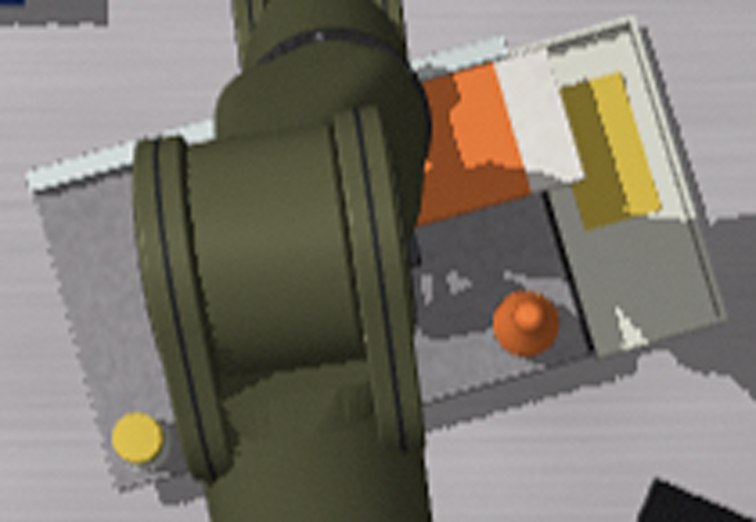

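```bash
cat > edge.py <<'E'
import sys
from h import *
from plant import r
t=sys.argv[1]
im=r.snapshot('top')[:,:,::-1].copy(); cv2.imwrite(f'pics/topf{t}.png',im)
cv2.imwrite(f'pics/tope{t}.png',cv2.resize(im[80:175,290:365],None,fx=6,fy=6,interpolation=cv2.INTER_CUBIC))
im=r.snapshot('scene')[:,:,::-1].copy(); cv2.imwrite(f'pics/scenef{t}.png',im)
cv2.imwrite(f'pics/scenee{t}.png',cv2.resize(im[220:315,200:300],None,fx=6,fy=6,interpolation=cv2.INTER_CUBIC))
E
python3 edge.py a
```

```text
(no output)
```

View pics/topea.png

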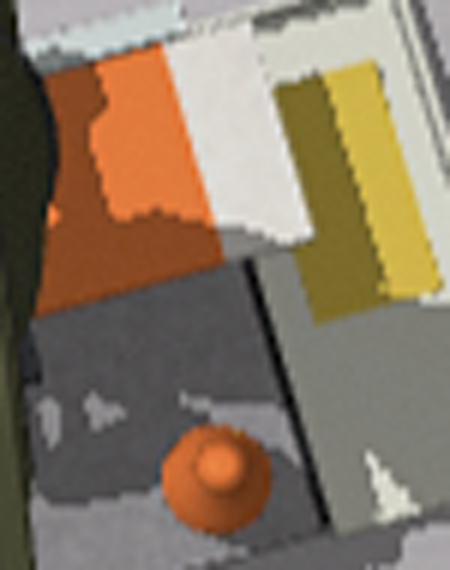

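View pics/sceneea.png

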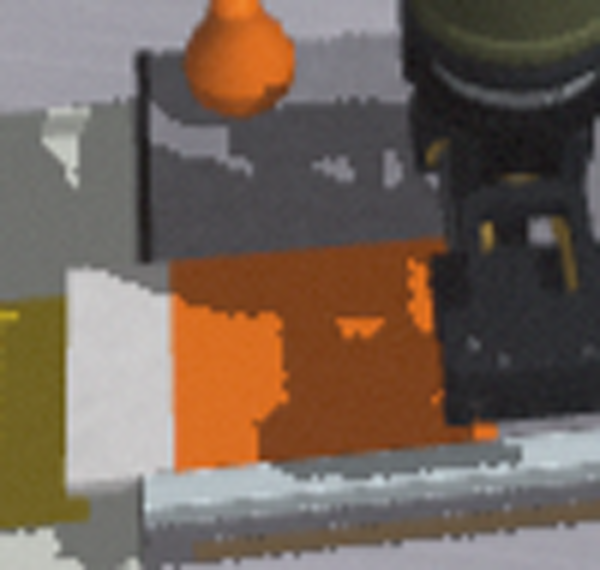

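```bash
cat > ms.py <<'E'
from h import *
from plant import r
def go(n,o,line,border,rest=()):
    c=r.get_calibration(n)
    L=[w2s(w) for w in ray(c,crop(line,*o),.05)]; B=[w2s(w) for w in ray(c,crop(border,*o),.058)]
    print(n,'line',np.round(L,1).tolist(),'border',np.round(B,1).tolist())
    L=np.array(L);k=np.polyfit(L[:,1],L[:,0],1); B=np.array(B)
    print('  gap',(np.polyval(k,B[:,1])-B[:,0]).round(1),'line tilt deg',np.degrees(k[0]).round(2),'border tilt',np.degrees((B[1,0]-B[0,0])/(B[1,1]-B[0,1])).round(2))
    for p in rest: print('  z58',w2s(ray(c,crop([p],*o),.058)[0]).round(1))
E
python3 - <<'E'
from ms import *
go('top',(290,80,6),[(257,258),(331,528)],[(164,45),(225,260)],[(250,25),(312,240)])
go('scene',(200,220,6),[(137,55),(140,262)],[(170,262),(176,472)])
E
```

```text
top line [[160.4, 5.2], [157.8, -117.3]] border [[146.8, 105.1], [145.7, 6.6]]
  gap [15.7 14.8] line tilt deg 1.22 border tilt 0.67
  z58 [185.2 103.2]
  z58 [184.3   4.6]
scene line [[156.4, -116.0], [156.4, -1.2]] border [[144.0, 6.6], [143.8, 105.2]]
  gap [12.5 12.7] line tilt deg 0.0 border tilt -0.13
```

Emit:
arm_command([
  {"dx": 0.003, "dy": 0, "dz": 0, "wx": 0, "wy": 0, "wz": 0},
  {"dx": 0.006, "dy": 0, "dz": 0, "wx": 0, "wy": 0, "wz": 0},
  {"dx": 0.009, "dy": 0, "dz": 0, "wx": 0, "wy": 0, "wz": 0},
  {"dx": 0.011, "dy": 0, "dz": 0, "wx": 0, "wy": 0, "wz": 0},
  {"dx": 0.012, "dy": 0, "dz": 0, "wx": 0, "wy": 0, "wz": 0},
])

```text
clock: 12.55
tool_pos: [0.6363, 0.0279, 0.2197]
eef_rot: [0.562, -0.429, 0.429, -0.562]
contact_force: [-1.2, 0.6, 0.0]
opening: 0.453
```

```bash
python3 look.py 12 31 55 .054 90;python3 edge.py b
```

```text
clk 12.55 tip stand [26.5 54.6] z 0.0537 F [-1.2  0.6  0. ] q [-0.12  0.95  0.01  1.65 -0.01  0.54  0.16] jaw in stand 90.0 open 0.45
d [ 0.0045 -0.0003  0.0004] w(/45) [ 0.    -0.001  0.   ]
```

View pics/topeb.png

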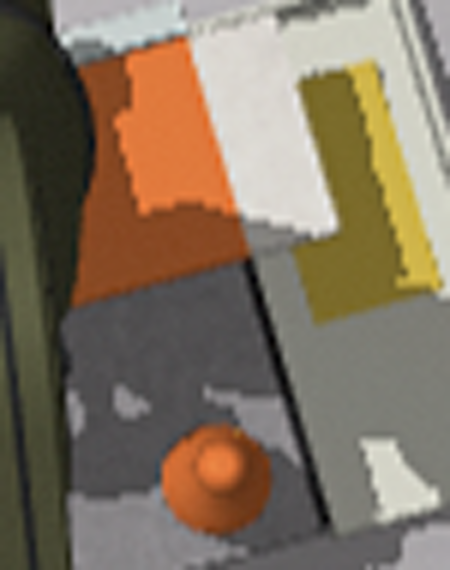

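View pics/sceneeb.png

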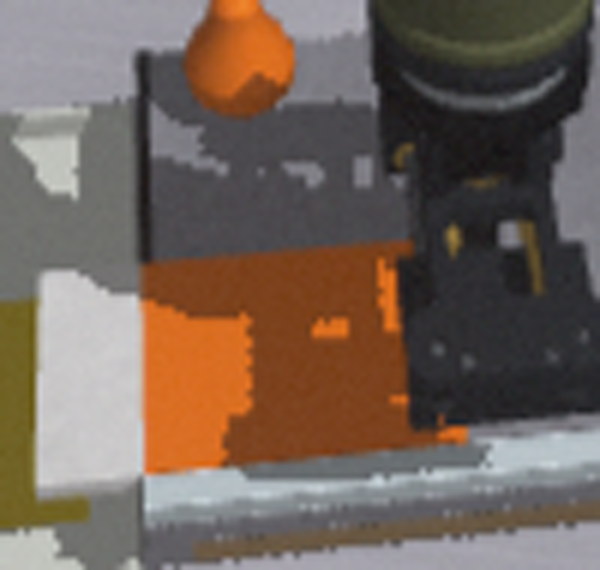

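Run:
```python
from ms import *
go('top',(290,80,6),[(257,258),(331,528)],[(189,42),(249,257)],[(340,232)])
go('scene',(200,220,6),[(137,55),(140,262)],[(141,265),(145,472)])
# predicted pixel shift of 8 mm height & line width
for n,o in(('top',(290,80,6)),('scene',(200,220,6))):
    c=r.get_calibration(n)
    f=lambda x,y,z:(proj(c,[*s2w(x,y),z])[0]-np.array(o[:2])+.5)*6-.5
    print(n,f(160,5,.05).round(),f(155,5,.05).round(),f(160,5,.058).round(),f(160,105,.062).round(),f(160,105,.058).round(),f(160,-120,.05).round())
```

```text
top line [[160.4, 5.2], [157.8, -117.3]] border [[157.7, 103.3], [156.0, 5.0]]
  gap [4.9 4.4] line tilt deg 1.22 border tilt 0.95
  z58 [196.9   4.6]
scene line [[156.4, -116.0], [156.4, -1.2]] border [[155.4, 6.8], [155.1, 103.9]]
  gap [1.  1.4] line tilt deg 0.0 border tilt -0.2
top [256. 259.] [245. 262.] [258. 254.] [194.  34.] [193.  37.] [338. 533.]
scene [131. 275.] [144. 274.] [129. 263.] [131. 470.] [132. 476.] [129.  49.]
```

The two views disagree (4.6 vs 1.2 mm remaining), so I'll take sub-pixel intensity profiles.

Run:
```python
import cv2,numpy as np
im=cv2.imread('pics/topfb.png').astype(int)
print('top sum per row, cols 322..350')
for v in (95,105,114,118,121,124,127,130,135,140,145,150,155,160,165):
    print(v,[ '%d/%d/%d'%tuple(im[v,u,::-1]) for u in range(318+max(0,int((v-86)*.28))-2,318+max(0,int((v-86)*.28))+ (18 if v>121 else 10))][:16])
im=cv2.imread('pics/scenefb.png').astype(int)
print('scene')
for v in (232,238,244,250,256,260,268,274,280,286,292): print(v,['%d/%d/%d'%tuple(im[v,u,::-1]) for u in range(218,230)])
```

```text
top sum per row, cols 322..350
95 ['224/120/59', '224/120/61', '224/121/60', '223/118/57', '225/118/57', '222/139/89', '218/212/209', '220/218/214', '221/219/213', '219/216/211', '218/214/207', '217/213/207']
105 ['224/122/60', '224/121/60', '224/121/61', '224/119/60', '224/118/57', '223/138/90', '218/213/209', '219/218/213', '220/217/212', '220/217/209', '222/219/212', '222/219/215']
114 ['128/67/32', '186/99/49', '190/101/50', '189/98/48', '228/121/61', '230/118/54', '226/179/146', '224/220/216', '224/223/218', '221/218/211', '219/214/209', '217/213/208']
118 ['135/72/34', '135/70/33', '136/72/37', '135/72/34', '137/72/35', '136/70/31', '133/95/71', '130/127/124', '130/128/125', '131/129/126', '128/126/123', '127/124/120']
121 ['135/71/33', '135/71/33', '138/74/37', '137/71/35', '137/72/34', '139/69/29', '136/98/71', '119/114/111', '119/117/114', '112/110/107', '115/114/110', '110/109/106']
124 ['97/69/60', '83/67/64', '81/72/69', '82/78/77', '51/52/52', '17/18/21', '64/66/63', '124/124/117', '126/127/120', '126/125/118', '126/126/118', '123/124/116', '126/126/122', '123/117/82', '
[... 3237 characters left out ...]
00', '204/202/202', '202/201/201', '202/199/199', '201/201/200', '207/181/163', '218/119/59', '217/108/28', '217/109/35', '217/110/32', '217/108/33', '219/111/35']
280 ['201/200/200', '202/199/201', '199/197/199', '199/198/198', '200/198/200', '204/180/160', '216/116/59', '217/109/32', '216/108/32', '218/112/37', '217/108/32', '218/110/37']
286 ['201/201/201', '202/199/200', '201/201/199', '199/198/198', '200/197/198', '205/178/161', '218/118/59', '219/111/40', '217/110/34', '217/107/32', '219/111/35', '219/111/37']
292 ['200/200/200', '202/200/201', '202/200/200', '201/197/200', '201/200/199', '203/201/200', '218/122/75', '218/112/36', '218/111/37', '217/109/32', '218/110/33', '218/111/37']
```

```bash
cat > sp.py <<'E'
from h import *
from plant import r
def gap(n,line,border):
    c=r.get_calibration(n)
    L=np.array([w2s(w) for w in ray(c,np.array(line)[:,::-1],.05)]);B=np.array([w2s(w) for w in ray(c,np.array(border)[:,::-1],.058)])
    k=np.polyfit(L[:,1],L[:,0],1)
    print(n,'tilt',np.degrees(k[0]).round(2),'edge@0',k[1].round(1),'gap',(np.polyval(k,B[:,1])-B[:,0]).round(1),'B y',B[:,1].round(), 'cam',(-c['R'].T@c['t']).round(2))
LT=[(124,332.03),(127,332.86),(130,333.71),(135,335.19),(140,336.71),(145,338.2),(150,339.77),(160,342.77),(165,344.18)]
LS=[(238,222.03),(244,222.14),(250,222.17),(256,222.24),(260,222.27)]
E
python3 - <<'E'
from sp import *
gap('top',LT,[(95,323.29),(105,326.3),(114,328.9),(118,330.07),(121,330.88)])
gap('scene',LS,[(268,223.1),(274,223.39),(280,223.37),(286,223.35),(292,223.63)])
E
```

```text
top tilt -0.09 edge@0 158.2 gap [1.2 1.1 1.4 1.4 1.6] B y [80. 53. 28. 17.  9.] cam [0.32 0.   1.34]
scene tilt 0.12 edge@0 157.9 gap [2.4 2.9 2.7 2.5 2.9] B y [20. 37. 54. 71. 87.] cam [1.21 0.12 0.83]
```

Emit:
arm_command([
  {"dx": 0.0005, "dy": 0, "dz": 0, "wx": 0, "wy": 0, "wz": 0},
  {"dx": 0.001, "dy": 0, "dz": 0, "wx": 0, "wy": 0, "wz": 0},
  {"dx": 0.0015, "dy": 0, "dz": 0, "wx": 0, "wy": 0, "wz": 0},
  {"dx": 0.0017, "dy": 0, "dz": 0, "wx": 0, "wy": 0, "wz": 0},
  {"dx": 0.0017, "dy": 0, "dz": 0, "wx": 0, "wy": 0, "wz": 0},
])

```text
clock: 13.15
tool_pos: [0.6367, 0.0268, 0.2197]
eef_rot: [-0.562, 0.429, -0.428, 0.563]
contact_force: [-0.7, 0.5, 0.2]
opening: 0.448
```

Emit:
arm_command([
  {"dx": -0.004, "dy": 0, "dz": 0, "wx": 0, "wy": 0, "wz": 0},
  {"dx": -0.014, "dy": 0, "dz": 0, "wx": 0, "wy": 0, "wz": 0},
  {"dx": -0.03, "dy": -0.01, "dz": 0, "wx": 0, "wy": 0, "wz": 0},
  {"dx": -0.045, "dy": -0.05, "dz": 0, "wx": 0, "wy": 0, "wz": 0},
  {"dx": -0.06, "dy": -0.09, "dz": 0, "wx": 0, "wy": 0, "wz": 0},
])

```text
clock: 13.65
tool_pos: [0.6197, 0.0869, 0.3105]
eef_rot: [0.563, -0.429, 0.427, -0.563]
contact_force: [1.2, 0.5, 0.2]
opening: 0.448
```

```bash
python3 look.py 13 31 55 .054 90 wrist;python3 edge.py c
python3 - <<'E'
import cv2
im=cv2.imread('pics/topfc.png').astype(int)
for v in (95,100,105,110,114,118,121): a=318+int((v-86)*.28); print(v,a,[ '%d/%d/%d'%tuple(im[v,u,::-1]) for u in range(a,a+9)])
im=cv2.imread('pics/scenefc.png').astype(int)
for v in (250,260,268,274,280,286,292): print(v,218,['%d/%d/%d'%tuple(im[v,u,::-1]) for u in range(218,227)])
E
```

```text
clk 13.65 tip stand [-35.  54.] z 0.1445 F [1.2 0.5 0.2] q [-0.23  0.81  0.03  1.65 -0.03  0.69  0.09] jaw in stand 90.1 open 0.45
d [0.0659 0.0904 0.0008] w(/45) [ 0.003  0.002 -0.002]
95 320 ['228/126/63', '228/124/62', '229/125/62', '229/118/52', '223/192/173', '223/222/218', '225/222/219', '225/221/218', '222/219/214']
100 321 ['228/125/62', '228/123/62', '228/124/62', '229/121/58', '227/143/93', '223/222/217', '224/223/221', '225/221/219', '224/221/216']
105 323 ['229/126/63', '229/125/63', '228/123/60', '229/117/52', '223/194/175', '223/221/216', '223/222/218', '225/222/219', '224/222/217']
110 324 ['229/126/64', '229/125/62', '229/125/62', '228/120/56', '228/145/95', '225/223/218', '224/224/221', '223/221/217', '224/221/218']
114 325 ['229/126/63', '229/124/62', '229/124/63', '229/122/58', '227/142/93', '227/226/222', '226/225/223', '226/223/220', '224/221/218']
118 326 ['229/126/63', '229/125/64', '228/123/62', '228/121/60', '229/116/50', '225/209/196', '223/224/219', '223/221/217', '224/222/218']
121 327 ['230/125/63', '231/125/63', '233/126/63', '235/125/61', '237/136/72', 
[... 318 characters left out ...]
268 218 ['205/202/203', '204/201/203', '202/200/200', '202/201/201', '202/201/200', '215/120/70', '218/111/36', '218/110/35', '219/112/40']
274 218 ['201/200/202', '201/200/199', '200/197/199', '200/199/201', '203/200/200', '214/140/93', '218/112/41', '219/110/37', '218/109/35']
280 218 ['203/201/201', '203/200/201', '201/198/199', '201/198/198', '200/199/200', '213/140/93', '216/110/39', '218/110/37', '218/110/33']
286 218 ['202/200/200', '203/202/203', '202/200/199', '199/198/198', '200/198/199', '215/142/95', '217/112/42', '218/111/34', '219/112/39']
292 218 ['203/203/202', '200/199/199', '200/198/200', '202/202/203', '203/201/202', '210/162/126', '218/115/51', '219/112/35', '217/109/34']
```

View pics/topec.png

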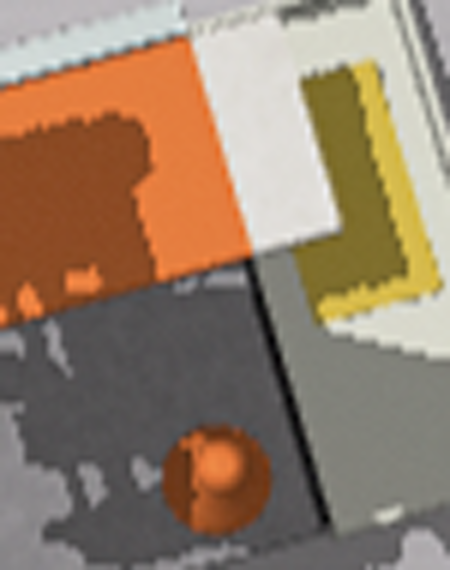

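View pics/sceneec.png

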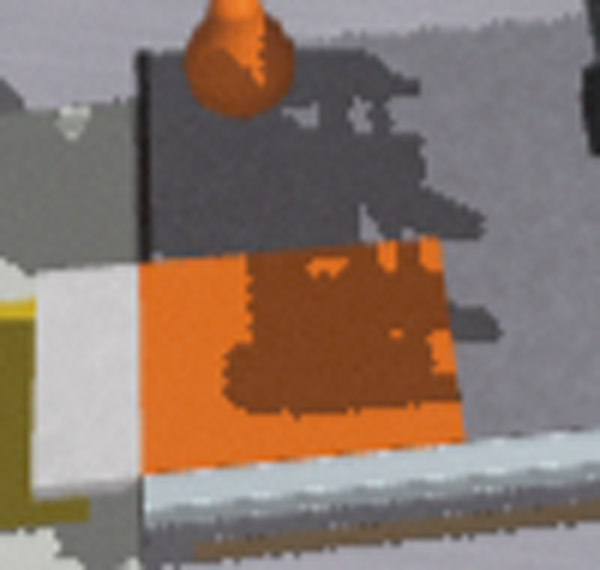

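View pics/wrist13.png

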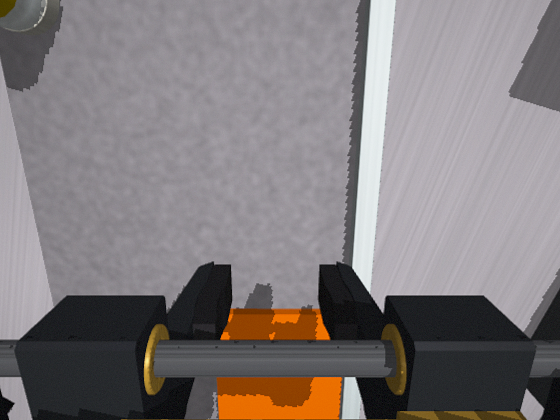

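Run:
```python
from sp import *
gap('top',LT,[(95,323.8),(100,325.28),(105,326.76),(110,328.26),(114,329.3),(118,330.63),(121,331.4)])
gap('scene',LS,[(268,222.6),(274,222.83),(280,222.83),(286,222.84),(292,223.08)])
```

```text
top tilt -0.09 edge@0 158.2 gap [-0.1 -0.1 -0.  -0.   0.4  0.   0.3] B y [80. 66. 52. 38. 28. 16.  8.] cam [0.32 0.   1.34]
scene tilt 0.12 edge@0 157.9 gap [1.2 1.6 1.5 1.3 1.7] B y [19. 37. 54. 71. 87.] cam [1.21 0.12 0.83]
```

Averaging the views, the border is about 0.7 mm short of the edge. I'll use the wrist camera over the edge for a precise look.

Emit:
arm_command([
  {"dx": 0.03, "dy": -0.03, "dz": 0, "wx": 0, "wy": 0, "wz": 0},
  {"dx": 0.07, "dy": -0.05, "dz": 0, "wx": 0, "wy": 0, "wz": 0},
  {"dx": 0.115, "dy": -0.06, "dz": -0.01, "wx": 0, "wy": 0, "wz": 0},
  {"dx": 0.16, "dy": -0.06, "dz": -0.02, "wx": 0, "wy": 0, "wz": 0},
  {"dx": 0.205, "dy": -0.06, "dz": -0.02, "wx": 0, "wy": 0, "wz": 0},
])

```text
clock: 14.3
tool_pos: [0.6548, -0.1203, 0.3693]
eef_rot: [0.563, -0.429, 0.428, -0.562]
contact_force: [-0.1, 0.4, 0.1]
opening: 0.448
```

Emit:
arm_command([
  {"dx": 0.03, "dy": 0, "dz": 0, "wx": 0, "wy": 0, "wz": 0},
  {"dx": 0.06, "dy": 0, "dz": 0, "wx": 0, "wy": 0, "wz": 0},
  {"dx": 0.08, "dy": 0, "dz": 0, "wx": 0, "wy": 0, "wz": 0},
  {"dx": 0.08, "dy": 0, "dz": 0, "wx": 0, "wy": 0, "wz": 0},
  {"dx": 0.08, "dy": 0, "dz": 0, "wx": 0, "wy": 0, "wz": 0},
])

```text
clock: 14.8
tool_pos: [0.6768, -0.1946, 0.3686]
eef_rot: [-0.562, 0.429, -0.428, 0.563]
contact_force: [0.4, 0.5, -0.1]
opening: 0.448
```

```bash
python3 look.py 14 31 55 .054 90
python3 - <<'E'
from h import *
from plant import r
import json
c=r.get_calibration('wrist'); im=r.snapshot('wrist')
cv2.imwrite('pics/wrist14.png',im[:,:,::-1])
json.dump({k:np.array(v).tolist() for k,v in c.items()},open('w14.json','w'))
print((-c['R'].T@c['t']).round(3),w2s(-c['R'].T@c['t']).round())
E
```

```text
clk 14.8 tip stand [251.3  34.3] z 0.2026 F [ 0.4  0.5 -0.1] q [ 0.22  0.84 -0.01  1.33  0.01  0.97  0.48] jaw in stand 90.0 open 0.45
d [-0.2204  0.1491  0.0206] w(/45) [ 0.002 -0.    -0.003]
[ 0.655 -0.119  0.349] [174.  34.]
```

View pics/wrist14.png

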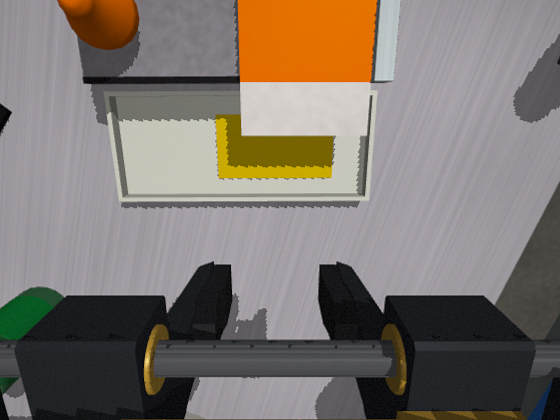

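Run:
```python
import cv2
im=cv2.imread('pics/wrist14.png')
cv2.imwrite('pics/w14a.png',cv2.resize(im[60:110,220:300],None,fx=10,fy=10,interpolation=cv2.INTER_NEAREST))
cv2.imwrite('pics/w14b.png',cv2.resize(im[0:100,350:410],None,fx=6,fy=6,interpolation=cv2.INTER_NEAREST))
i=im.astype(int)
for u in (100,140,180,215,230,236): print(u,[(v,i[v,u].sum()//3) for v in range(73,88)])
for u in (250,280,310,340,365,370): print(u,[(v,i[v,u,0]) for v in range(77,88)])
print([(u,tuple(i[81,u,::-1])) for u in range(366,400)])
```

```text
100 [(73, np.int64(70)), (74, np.int64(71)), (75, np.int64(70)), (76, np.int64(52)), (77, np.int64(22)), (78, np.int64(1)), (79, np.int64(7)), (80, np.int64(8)), (81, np.int64(14)), (82, np.int64(8)), (83, np.int64(28)), (84, np.int64(73)), (85, np.int64(89)), (86, np.int64(92)), (87, np.int64(91))]
140 [(73, np.int64(127)), (74, np.int64(127)), (75, np.int64(130)), (76, np.int64(81)), (77, np.int64(31)), (78, np.int64(25)), (79, np.int64(21)), (80, np.int64(21)), (81, np.int64(24)), (82, np.int64(26)), (83, np.int64(33)), (84, np.int64(84)), (85, np.int64(93)), (86, np.int64(90)), (87, np.int64(87))]
180 [(73, np.int64(125)), (74, np.int64(127)), (75, np.int64(135)), (76, np.int64(75)), (77, np.int64(17)), (78, np.int64(22)), (79, np.int64(22)), (80, np.int64(22)), (81, np.int64(28)), (82, np.int64(19)), (83, np.int64(53)), (84, np.int64(88)), (85, np.int64(95)), (86, np.int64(92)), (87, np.int64(94))]
215 [(73, np.int64(127)), (74, np.int64(130)), (75, np.int64(134)), (76, np.int64(76)), (77, np.int64(23)), (78, np.int64(24)), (79, np.int64(25)), (80, np.int64(26)), (81, np.int64(2
[... 3167 characters left out ...]
))), (387, (np.int64(75), np.int64(80), np.int64(80))), (388, (np.int64(86), np.int64(90), np.int64(90))), (389, (np.int64(106), np.int64(107), np.int64(108))), (390, (np.int64(108), np.int64(109), np.int64(112))), (391, (np.int64(126), np.int64(128), np.int64(131))), (392, (np.int64(151), np.int64(147), np.int64(152))), (393, (np.int64(161), np.int64(156), np.int64(162))), (394, (np.int64(166), np.int64(161), np.int64(166))), (395, (np.int64(163), np.int64(160), np.int64(165))), (396, (np.int64(165), np.int64(160), np.int64(166))), (397, (np.int64(166), np.int64(161), np.int64(165))), (398, (np.int64(166), np.int64(162), np.int64(168))), (399, (np.int64(162), np.int64(157), np.int64(164)))]
```

View pics/w14a.png

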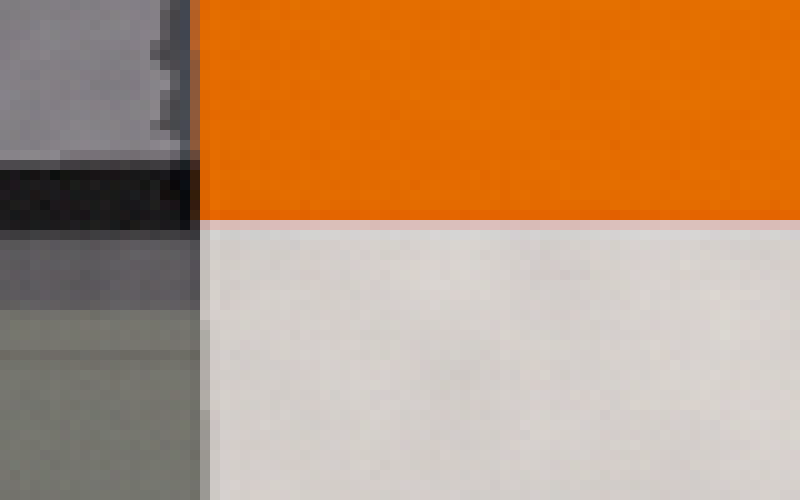

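View pics/w14b.png

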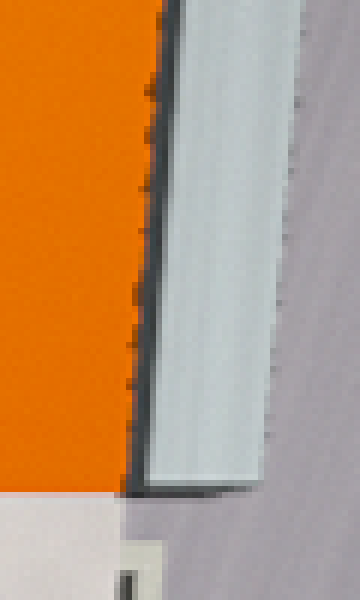

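Run:
```python
from h import *
import json
c={k:np.array(v) for k,v in json.load(open('w14.json')).items()}
L=np.array([w2s(w) for w in ray(c,[(100,83.2),(140,83.2),(180,82.9),(215,82.9),(230,82.75)],.05)])
B=np.array([w2s(w) for w in ray(c,[(u,81.6) for u in (250,280,310,340,365)],.058)])
k=np.polyfit(L[:,1],L[:,0],1);print(L.round(1),B.round(1),(np.polyval(k,B[:,1])-B[:,0]).round(2))
k0=L[:,0].mean();print('vs mean',(k0-B[:,0]).round(2))
# fence: crop b px/6+350
P=lambda u,v:((u+.5)/6-.5+350,(v+.5)/6-.5)
for a in ((160,10),(148,200),(136,400),(130,480)): print('board',w2s(ray(c,[P(*a)],.058)[0]).round(1))
for a in ((184,10),(168,200),(152,400),(146,480)): print('fence top',w2s(ray(c,[P(*a)],.062)[0]).round(1))
for a in ((302,10),(264,470)): print('fence outer top',w2s(ray(c,[P(*a)],.062)[0]).round(1))
for x,y,z in ((160,105,.062),(160,105,.058),(160,105,.05),(80,105,.062),(80,105,.058)): print(x,y,z,((proj(c,[*s2w(x,y),z])[0]-[350,0]+.5)*6-.5).round(1))
print(w2s(ray(c,[(239.5,81.6)],.058)[0]))
```

```text
[[ 159.5 -103.4]
 [ 159.5  -72. ]
 [ 159.3  -40.5]
 [ 159.3  -13. ]
 [ 159.2   -1.2]] [[158.8  15. ]
 [158.8  37.9]
 [158.8  60.8]
 [158.8  83.7]
 [158.8 102.8]] [0.42 0.34 0.27 0.19 0.13]
vs mean [0.59 0.57 0.56 0.55 0.54]
board [104.7 106.8]
board [125.3 107.1]
board [148.  107.5]
board [157.4 107.5]
fence top [105.7 108.6]
fence top [125.9 108.5]
fence top [148.3 108.5]
fence top [157.6 108.5]
fence outer top [105.7 122.6]
fence outer top [156.5 123.2]
160 105 0.062 [116.7 500.1]
160 105 0.058 [108.8 501.7]
160 105 0.05 [ 93.7 504.8]
80 105 0.062 [ 172.  -244.6]
80 105 0.058 [ 162.5 -231.4]
[158.7985003    6.99956414]
```

The wrist view puts the border 0.3–0.5 mm inside the edge and square, with a possible gap of about 1 mm at the fence. I'll do a final two-finger press on the long side toward the fence.

Emit:
arm_command([
  {"dx": -0.03, "dy": 0, "dz": -0.01, "wx": 0, "wy": -0.18, "wz": 0},
  {"dx": -0.06, "dy": 0, "dz": -0.02, "wx": 0, "wy": -0.36, "wz": 0},
  {"dx": -0.09, "dy": 0, "dz": -0.03, "wx": 0, "wy": -0.54, "wz": 0},
  {"dx": -0.12, "dy": 0, "dz": -0.04, "wx": 0, "wy": -0.72, "wz": 0},
  {"dx": -0.151, "dy": 0, "dz": -0.056, "wx": 0, "wy": -0.9, "wz": 0},
], claw=0.36)

```text
clock: 15.35
tool_pos: [0.5822, -0.0613, 0.3699]
eef_rot: [-0.676, 0.204, -0.204, 0.678]
contact_force: [-0.4, 0.5, -0.4]
opening: 0.682
```

Emit:
arm_command([
  {"dx": 0, "dy": 0, "dz": 0, "wx": 0, "wy": -0.18, "wz": 0},
  {"dx": 0, "dy": 0, "dz": 0, "wx": 0, "wy": -0.36, "wz": 0},
  {"dx": 0, "dy": 0, "dz": 0, "wx": 0, "wy": -0.54, "wz": 0},
  {"dx": 0, "dy": 0, "dz": 0, "wx": 0, "wy": -0.72, "wz": 0},
  {"dx": 0, "dy": 0, "dz": 0, "wx": 0, "wy": -0.9, "wz": 0},
])

```text
clock: 15.85
tool_pos: [0.5825, -0.0626, 0.3699]
eef_rot: [-0.706, -0.043, 0.043, 0.706]
contact_force: [0.5, 0.3, -0.3]
opening: 0.677
```

```bash
python3 look.py 15 100 -22 .08 0 wrist
python3 - <<'E'
from h import *
from plant import r
c=r.get_calibration('top'); print('pear',w2s(ray(c,crop([(555,345)],180,70,3.8),.07)[0]).round())
E
```

```text
clk 15.85 tip stand [ 99.2 -21.3] z 0.2039 F [ 0.5  0.3 -0.3] q [ 0.26  0.7  -0.4   1.72  0.36  0.8   1.38] jaw in stand 171.5 open 0.68
d [-0.0006  0.1239 -0.0008] w(/45) [-0.001 -0.188 -0.   ]
pear [113. -88.]
```

View pics/wrist15.png

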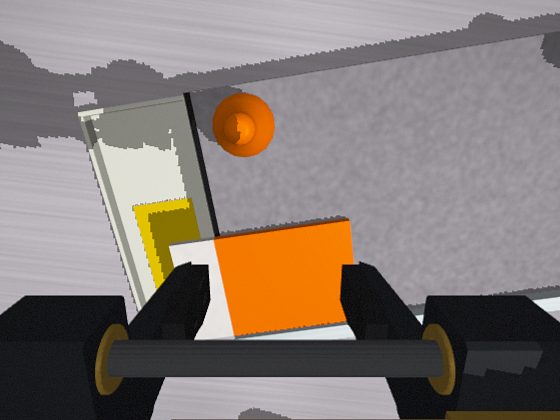

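Emit:
arm_command([
  {"dx": 0.007, "dy": 0, "dz": 0, "wx": 0, "wy": -0.188, "wz": 0},
  {"dx": 0.007, "dy": 0.03, "dz": 0, "wx": 0, "wy": -0.188, "wz": 0},
  {"dx": 0.007, "dy": 0.06, "dz": 0, "wx": 0, "wy": -0.188, "wz": 0},
  {"dx": 0.007, "dy": 0.09, "dz": 0, "wx": 0, "wy": -0.188, "wz": 0},
  {"dx": 0.007, "dy": 0.11, "dz": 0, "wx": 0, "wy": -0.188, "wz": 0},
])

```text
clock: 16.4
tool_pos: [0.5891, -0.0623, 0.258]
eef_rot: [-0.701, -0.091, 0.092, 0.702]
contact_force: [-0.3, -0.7, 0.2]
opening: 0.68
```

```bash
python3 look.py 16 100 -14 .054 0 wrist scene
```

```text
clk 16.4 tip stand [100.7 -15.2] z 0.092 F [-0.3 -0.7  0.2] q [ 0.23  0.87 -0.36  1.77  0.49  0.59  1.4 ] jaw in stand 179.4 open 0.68
d [0.0009 0.038  0.0009] w(/45) [-0.002 -0.012 -0.003]
```

View pics/wrist16.png

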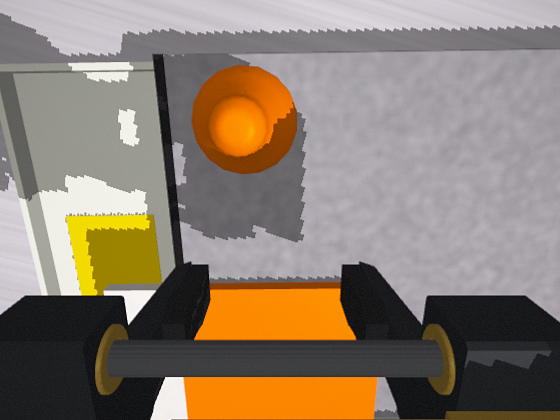

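View pics/scene16.png

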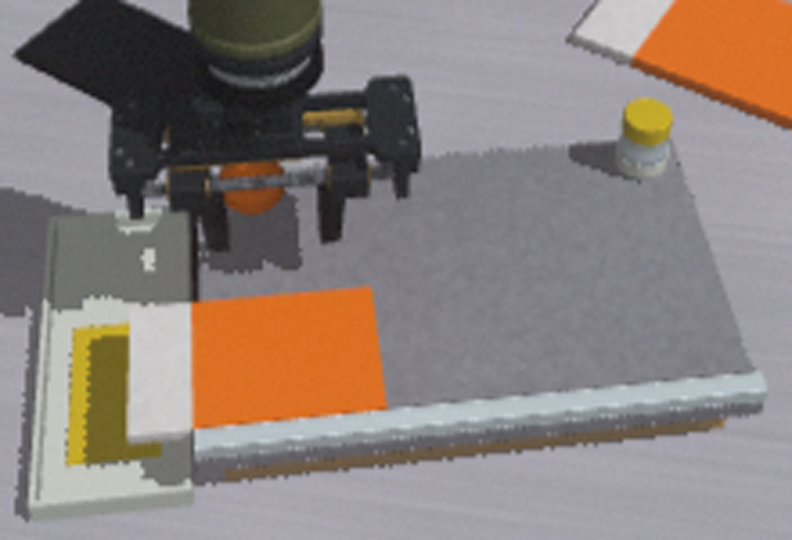

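Emit:
arm_command([
  {"dx": 0.0, "dy": 0.012, "dz": 0.001, "wx": 0, "wy": -0.012, "wz": 0},
  {"dx": 0.0, "dy": 0.024, "dz": 0.001, "wx": 0, "wy": -0.012, "wz": 0},
  {"dx": 0.0, "dy": 0.033, "dz": 0.001, "wx": 0, "wy": -0.012, "wz": 0},
  {"dx": 0.0, "dy": 0.037, "dz": 0.001, "wx": 0, "wy": -0.012, "wz": 0},
  {"dx": 0.0, "dy": 0.038, "dz": 0.001, "wx": 0, "wy": -0.012, "wz": 0},
])

```text
clock: 17.0
tool_pos: [0.5897, -0.0632, 0.2213]
eef_rot: [-0.701, -0.094, 0.095, 0.701]
contact_force: [-0.2, 0.2, 0.4]
opening: 0.681
```

```bash
python3 look.py 17 100 -3 .054 0 scene
```

```text
clk 17.0 tip stand [101.9 -14.6] z 0.0553 F [-0.2  0.2  0.4] q [ 0.21  0.92 -0.32  1.78  0.53  0.52  1.38] jaw in stand 180.0 open 0.68
d [0.0115 0.0013 0.0019] w(/45) [-0.    -0.001 -0.001]
```

View pics/scene17.png

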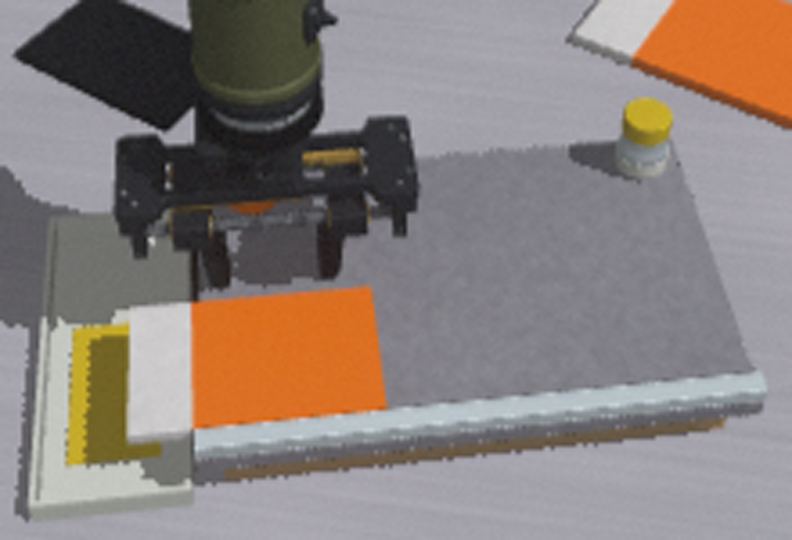

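Emit:
arm_command([
  {"dx": 0.002, "dy": 0.0012, "dz": 0, "wx": 0, "wy": 0, "wz": 0},
  {"dx": 0.0045, "dy": 0.0012, "dz": 0, "wx": 0, "wy": 0, "wz": 0},
  {"dx": 0.007, "dy": 0.0012, "dz": 0, "wx": 0, "wy": 0, "wz": 0},
  {"dx": 0.009, "dy": 0.0012, "dz": 0, "wx": 0, "wy": 0, "wz": 0},
  {"dx": 0.0105, "dy": 0.0012, "dz": 0, "wx": 0, "wy": 0, "wz": 0},
])

```text
clock: 17.55
tool_pos: [0.6002, -0.0602, 0.2206]
eef_rot: [-0.701, -0.095, 0.095, 0.701]
contact_force: [-0.5, -0.2, -1.1]
opening: 0.68
```

Emit:
arm_command([
  {"dx": 0.0003, "dy": 0, "dz": 0, "wx": 0, "wy": 0, "wz": 0},
  {"dx": 0.0006, "dy": 0, "dz": 0, "wx": 0, "wy": 0, "wz": 0},
  {"dx": 0.0009, "dy": 0, "dz": 0, "wx": 0, "wy": 0, "wz": 0},
  {"dx": 0.0012, "dy": 0, "dz": 0, "wx": 0, "wy": 0, "wz": 0},
  {"dx": 0.0015, "dy": 0, "dz": 0, "wx": 0, "wy": 0, "wz": 0},
])

```text
clock: 18.05
tool_pos: [0.6011, -0.0601, 0.2204]
eef_rot: [0.701, 0.094, -0.095, -0.701]
contact_force: [-0.7, -0.1, 1.7]
opening: 0.68
```

```bash
python3 look.py 18 100 -3 .054 0
```

```text
clk 18.05 tip stand [101.9  -2.8] z 0.0544 F [-0.7 -0.1  1.7] q [ 0.21  0.93 -0.33  1.75  0.52  0.55  1.39] jaw in stand 180.0 open 0.68
d [-0.0003  0.0004  0.0019] w(/45) [-0.    -0.    -0.001]
```

Emit:
arm_command([
  {"dx": 0.0003, "dy": 0, "dz": 0, "wx": 0, "wy": 0, "wz": 0},
  {"dx": 0.0006, "dy": 0, "dz": 0, "wx": 0, "wy": 0, "wz": 0},
  {"dx": 0.0009, "dy": 0, "dz": 0, "wx": 0, "wy": 0, "wz": 0},
  {"dx": 0.001, "dy": 0, "dz": 0, "wx": 0, "wy": 0, "wz": 0},
  {"dx": 0.001, "dy": 0, "dz": 0, "wx": 0, "wy": 0, "wz": 0},
])

```text
clock: 18.55
tool_pos: [0.6018, -0.0599, 0.2204]
eef_rot: [0.701, 0.094, -0.095, -0.701]
contact_force: [-2.8, -1.2, 2.4]
opening: 0.678
```

Emit:
arm_command([
  {"dx": 0.0004, "dy": 0, "dz": 0, "wx": 0, "wy": 0, "wz": 0},
  {"dx": 0.0008, "dy": 0, "dz": 0, "wx": 0, "wy": 0, "wz": 0},
  {"dx": 0.0008, "dy": 0, "dz": 0, "wx": 0, "wy": 0, "wz": 0},
  {"dx": 0.0008, "dy": 0, "dz": 0, "wx": 0, "wy": 0, "wz": 0},
  {"dx": 0.0008, "dy": 0, "dz": 0, "wx": 0, "wy": 0, "wz": 0},
])

```text
clock: 19.05
tool_pos: [0.6022, -0.0599, 0.2203]
eef_rot: [0.701, 0.094, -0.096, -0.701]
contact_force: [-6.6, -1.9, 3.5]
opening: 0.68
```

Emit:
arm_command([
  {"dx": -0.003, "dy": 0, "dz": 0, "wx": 0, "wy": 0, "wz": 0},
  {"dx": -0.007, "dy": 0, "dz": 0, "wx": 0, "wy": 0, "wz": 0},
  {"dx": -0.011, "dy": -0.01, "dz": 0, "wx": 0, "wy": 0, "wz": 0},
  {"dx": -0.013, "dy": -0.05, "dz": 0, "wx": 0, "wy": 0, "wz": 0},
  {"dx": -0.013, "dy": -0.09, "dz": 0, "wx": 0, "wy": 0, "wz": 0},
])

```text
clock: 19.55
tool_pos: [0.5901, -0.0629, 0.3115]
eef_rot: [-0.701, -0.094, 0.095, 0.701]
contact_force: [0.8, 0.1, 0.3]
opening: 0.681
```

Emit:
arm_command([
  {"dx": 0, "dy": -0.05, "dz": -0.03, "wx": 0, "wy": 0.18, "wz": 0},
  {"dx": 0.02, "dy": -0.06, "dz": -0.06, "wx": 0, "wy": 0.36, "wz": 0},
  {"dx": 0.035, "dy": -0.06, "dz": -0.09, "wx": 0, "wy": 0.54, "wz": 0},
  {"dx": 0.05, "dy": -0.06, "dz": -0.12, "wx": 0, "wy": 0.72, "wz": 0},
  {"dx": 0.05, "dy": -0.06, "dz": -0.145, "wx": 0, "wy": 0.9, "wz": 0},
])

```text
clock: 20.05
tool_pos: [0.679, -0.1901, 0.3717]
eef_rot: [-0.689, 0.154, -0.157, 0.69]
contact_force: [0.8, -0.6, -0.6]
opening: 0.681
```

Emit:
arm_command([
  {"dx": 0, "dy": 0, "dz": 0, "wx": 0, "wy": 0.18, "wz": 0},
  {"dx": 0, "dy": 0, "dz": 0, "wx": 0, "wy": 0.36, "wz": 0},
  {"dx": 0, "dy": 0, "dz": 0, "wx": 0, "wy": 0.54, "wz": 0},
  {"dx": 0, "dy": 0, "dz": 0, "wx": 0, "wy": 0.72, "wz": 0},
  {"dx": 0, "dy": 0, "dz": 0, "wx": 0, "wy": 0.9, "wz": 0},
])

```text
clock: 20.55
tool_pos: [0.6773, -0.1892, 0.3714]
eef_rot: [-0.593, 0.384, -0.385, 0.594]
contact_force: [0.1, 0.0, 0.5]
opening: 0.677
```

```bash
python3 look.py 19 250 40 .2 90
python3 - <<'E'
from h import *
from plant import r
c=r.get_calibration('wrist'); print(w2s(-c['R'].T@c['t']).round())
E
```

```text
clk 20.55 tip stand [246.6  36.9] z 0.2054 F [0.1 0.  0.5] q [ 0.24  0.83 -0.07  1.34  0.06  0.97  0.58] jaw in stand 98.7 open 0.68
d [0.0038 0.0054 0.0029] w(/45) [-0.002  0.193  0.   ]
[169.  24.]
```

Emit:
arm_command([
  {"dx": 0.0, "dy": 0, "dz": 0.03, "wx": 0, "wy": 0.1, "wz": 0},
  {"dx": -0.0, "dy": 0, "dz": 0.05, "wx": 0, "wy": 0.193, "wz": 0},
  {"dx": -0.015, "dy": 0, "dz": 0.065, "wx": 0, "wy": 0.193, "wz": 0},
  {"dx": -0.015, "dy": 0, "dz": 0.065, "wx": 0, "wy": 0.193, "wz": 0},
  {"dx": -0.015, "dy": 0, "dz": 0.065, "wx": 0, "wy": 0.193, "wz": 0},
])

```text
clock: 21.05
tool_pos: [0.7298, -0.1481, 0.3706]
eef_rot: [0.564, -0.426, 0.426, -0.564]
contact_force: [0.1, -1.0, 0.0]
opening: 0.681
```

```bash
python3 look.py 20 250 40 .2 90
python3 - <<'E'
from h import *
from plant import r
import json
c=r.get_calibration('wrist'); im=r.snapshot('wrist')
json.dump({k:np.array(v).tolist() for k,v in c.items()},open('w20.json','w'))
cv2.imwrite('pics/wrist20.png',im[:,:,::-1]); print(w2s(-c['R'].T@c['t']).round(1))
E
```

```text
clk 21.05 tip stand [220.9  97.9] z 0.2046 F [ 0.1 -1.   0. ] q [ 0.15  0.9  -0.02  1.17  0.01  1.07  0.4 ] jaw in stand 90.5 open 0.68
d [ 0.0286  0.0046 -0.0582] w(/45) [ 0.001  0.01  -0.001]
[142.9  96.8]
```

View pics/wrist20.png

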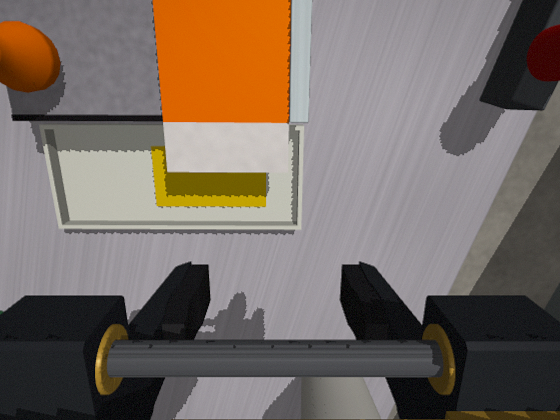

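Run:
```python
from h import *
import json
im=cv2.imread('pics/wrist20.png'); i=im.astype(int)
cv2.imwrite('pics/w20b.png',cv2.resize(im[0:130,270:330],None,fx=4.5,fy=4.5,interpolation=cv2.INTER_NEAREST))
cv2.imwrite('pics/w20a.png',cv2.resize(im[100:140,130:200],None,fx=10,fy=10,interpolation=cv2.INTER_NEAREST))
for u in (30,60,90,120,150,158): print(u,[(v,int(i[v,u].sum()//3)) for v in range(112,127)])
for u in (170,200,230,260,280): print(u,[(v,int(i[v,u,0])) for v in range(118,127)])
for v in (5,40,80,110,118): print(v,[(u,tuple(map(int,i[v,u,::-1]))) for u in range(285,298)])
```

```text
30 [(112, 68), (113, 67), (114, 43), (115, 18), (116, 5), (117, 12), (118, 15), (119, 5), (120, 23), (121, 72), (122, 96), (123, 138), (124, 148), (125, 151), (126, 151)]
60 [(112, 117), (113, 122), (114, 89), (115, 37), (116, 17), (117, 20), (118, 20), (119, 21), (120, 26), (121, 77), (122, 85), (123, 81), (124, 90), (125, 105), (126, 106)]
90 [(112, 129), (113, 131), (114, 96), (115, 37), (116, 17), (117, 21), (118, 17), (119, 18), (120, 17), (121, 76), (122, 89), (123, 85), (124, 83), (125, 100), (126, 108)]
120 [(112, 124), (113, 130), (114, 111), (115, 58), (116, 17), (117, 22), (118, 22), (119, 20), (120, 16), (121, 76), (122, 85), (123, 82), (124, 85), (125, 103), (126, 107)]
150 [(112, 128), (113, 129), (114, 111), (115, 54), (116, 17), (117, 25), (118, 22), (119, 18), (120, 21), (121, 64), (122, 85), (123, 88), (124, 80), (125, 102), (126, 109)]
158 [(112, 128), (113, 127), (114, 111), (115, 56), (116, 14), (117, 19), (118, 19), (119, 22), (120, 15), (121, 66), (122, 86), (123, 88), (124, 79), (125, 103), (126, 109)]
170 [(118, 0), (119, 0), (120, 0), (121, 0), (122, 176), (
[... 1282 characters left out ...]
 (178, 186, 188)), (295, (182, 191, 191)), (296, (181, 190, 192)), (297, (177, 187, 187))]
110 [(285, (221, 101, 0)), (286, (223, 104, 0)), (287, (227, 104, 0)), (288, (160, 71, 0)), (289, (70, 57, 55)), (290, (147, 160, 162)), (291, (177, 185, 187)), (292, (178, 186, 189)), (293, (179, 189, 190)), (294, (178, 188, 191)), (295, (180, 189, 190)), (296, (181, 187, 189)), (297, (178, 188, 188))]
118 [(285, (222, 102, 0)), (286, (224, 104, 0)), (287, (232, 108, 0)), (288, (149, 69, 0)), (289, (82, 76, 77)), (290, (154, 164, 168)), (291, (178, 185, 188)), (292, (181, 190, 191)), (293, (179, 188, 189)), (294, (184, 192, 191)), (295, (183, 191, 194)), (296, (178, 184, 188)), (297, (180, 188, 191))]
```

View pics/w20b.png

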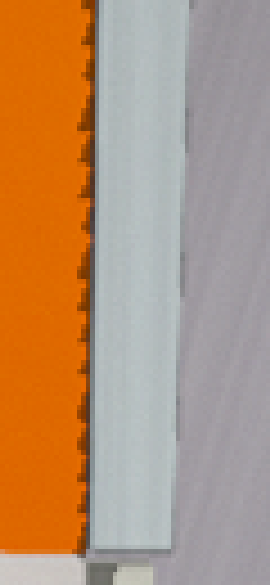

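View pics/w20a.png

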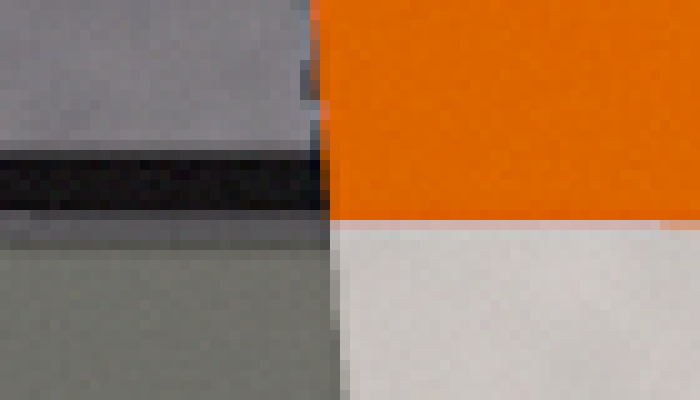

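```bash
python3 - <<'E'
from h import *
import json
c={k:np.array(v) for k,v in json.load(open('w20.json')).items()}
L=np.array([w2s(w) for w in ray(c,[(60,120.6),(90,120.6),(120,120.65),(150,120.8),(158,120.8)],.05)])
B=np.array([w2s(w) for w in ray(c,[(170,121.57),(200,121.8),(230,121.8),(260,122.05),(280,122.35)],.058)])
k=np.polyfit(L[:,1],L[:,0],1);print(L.round(1),B.round(1),(np.polyval(k,B[:,1])-B[:,0]).round(2),(L[:,0].mean()-B[:,0]).round(2))
print([w2s(ray(c,[p],.058)[0]).round(1) for p in ((290.4,5),(289.8,40),(289,80),(288.4,110),(288.3,118))])
print([w2s(ray(c,[p],.062)[0]).round(1) for p in ((291.0,5),(290.5,40),(289.8,80),(289.2,110))])
E
python3 edge.py d
python3 - <<'E'
import cv2
im=cv2.imread('pics/topfd.png').astype(int)
for v in (100,105,110,114,118,124,127): a=318+int((v-86)*.28); print(v,a,[ '%d/%d/%d'%tuple(im[v,u,::-1]) for u in range(a,a+9)])
im=cv2.imread('pics/scenefd.png').astype(int)
for v in (250,260,268,274,280,286,292): print(v,218,['%d/%d/%d'%tuple(im[v,u,::-1]) for u in range(218,227)])
E
```

```text
[[159.3 -77.8]
 [159.1 -53.4]
 [159.  -29. ]
 [158.9  -4.5]
 [158.9   2. ]] [[159.   14. ]
 [159.   37.8]
 [158.8  61.6]
 [158.8  85.4]
 [158.9 101.3]] [-0.17 -0.29 -0.24 -0.38 -0.57] [0.08 0.09 0.27 0.26 0.15]
[array([ 76.4, 107.8]), array([ 99.4, 107.9]), array([127.3, 107.8]), array([149.4, 107.8]), array([155.5, 107.8])]
[array([ 77.3, 108.1]), array([100. , 108.2]), array([127.5, 108.3]), array([149.3, 108.2])]
100 321 ['219/116/56', '220/117/60', '220/117/58', '220/112/53', '219/133/87', '213/209/205', '214/213/208', '215/211/205', '215/211/205']
105 323 ['220/119/59', '220/118/59', '219/114/55', '220/110/48', '216/183/165', '214/211/205', '216/212/207', '217/214/207', '216/213/207']
110 324 ['226/120/61', '193/106/54', '177/99/51', '176/94/46', '173/123/89', '182/178/171', '200/199/191', '180/178/172', '195/191/186']
114 325 ['63/66/49', '75/78/54', '67/69/47', '69/68/47', '66/67/46', '67/67/48', '61/62/47', '29/31/30', '54/56/42']
118 326 ['79/80/57', '75/76/54', '74/75/53', '74/76/53', '75/77/54', '54/56/43', '31/31/34', '67/70/50', '74/74/51']
124 328 ['79/80/56', '82/82/57
[... 474 characters left out ...]
268 218 ['209/209/208', '210/209/207', '210/209/211', '212/209/209', '210/207/208', '222/125/77', '223/115/36', '223/115/39', '223/114/38']
274 218 ['211/208/210', '211/208/209', '209/206/206', '208/205/207', '208/206/205', '221/124/74', '223/114/38', '223/114/38', '222/113/36']
280 218 ['210/209/209', '208/207/208', '208/206/208', '210/207/208', '209/205/206', '220/145/96', '224/117/44', '222/114/35', '223/116/40']
286 218 ['211/208/209', '208/206/206', '208/206/207', '208/205/206', '208/206/206', '220/146/94', '222/115/41', '222/113/33', '224/114/37']
292 218 ['212/210/212', '213/211/210', '210/206/207', '210/207/209', '210/208/210', '218/161/123', '223/117/50', '224/116/40', '223/116/40']
```

View pics/sceneed.png

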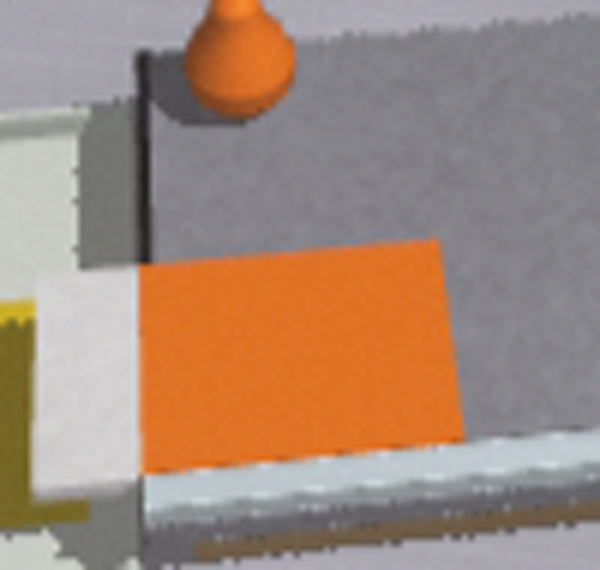

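View pics/scenefd.png

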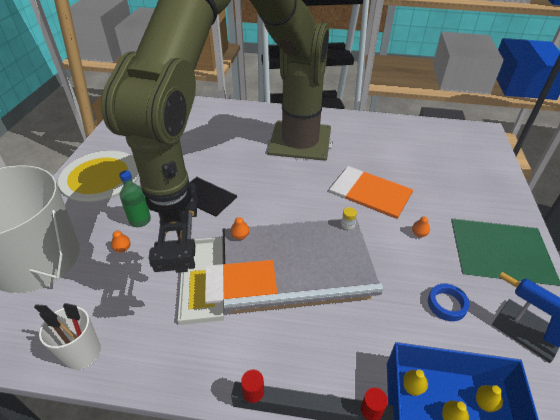

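The border is level with the edge: within about 0.5 mm by the wrist view, and about 1.3 mm short at most by the coarser scene view. The long side lies along the rail, the gripper is clear and the other things have not moved. Handing in.

```bash
python3 -c "
from plant import r
print(r.get_state()['clock'],r.finish_job())"
```

```text
the job is handed in; nothing more can be done
21.2 None
```

The board is pushed into place: only its white band hangs over the drip tray, and its long side lies against the fence. I handed in at 21.2 s with the gripper about 150 mm above the stand. No verdict was reported.

I pushed the board square against the fence with two fingers, slid it along from its orange end, and finished with a light press to the fence of about 7 N. It stayed flat on the stand throughout.

**Border against the stand edge:**
- **Wrist camera:** the close-up puts the border within about 0.5 mm of the edge.
- **Scene camera:** this coarser view still read about 1.3 mm short and did not fully agree.
- **Top camera:** it agreed before the final press, reading 0 to 0.4 mm short. The arm blocked its view of the edge line afterwards.

**Fence side:** a gap of about 1 mm showed up in a check, so I did the final press. The last wrist view showed about 0.3 mm between board and fence, which is less than the camera can resolve.

In the last pictures the jar, pears, bottle and tape looked to be where they started. I did not measure their positions, and the arm was blocking the brush in the last picture.

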